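# Zero the comparator on its master and swap in the spacer bar

## Robot

A 6-joint arm with a two-finger parallel gripper is mounted at the origin on a cart in front of the work surface, level with it; the furniture and walls round the work are solid. World frame = base frame: x ahead of the robot, y to its left, z up, the work surface at z = 0. Lengths are in m, angles in rad, forces in N, time in s.
With the tool pointing down it reaches from about 0.325 to 0.85 m from the base axis. Payload 15.5 kg.
Tool frame: the origin (TCP) lies on the centre line of the jaws, within the pads' length; the fingertips stand 17 mm ahead of it and the grasp point (between the pads) lies 2 mm behind it; z points along the fingers, y is the direction in which the jaws open and shut (so a half turn about z gives the same grasp; the last joint's range is limited). The gripper opens to 91 mm and grips with 3 to 60 N. Pads are 32 mm wide; open, the fingers measure 118 mm over their backs; the gripper's body (76 mm by 178 mm) begins 60 mm behind the grasp point.
Start: joints at [1.2, 0.494, 1.345, -0, 1.302, -0.096], TCP at [0.17, 0.601, 0.204] pointing down, gripper open.
Joint ranges: [-2.91, 2.91], [-0.82, 2.16], [0.22, 2.67], [-1.22, 4.37], [0.12, 2.79], [-3.08, 3.08]. Speed limits (rad/s): [1.89, 1.89, 2.57, 3.01, 3.01, 3.01].

## Interface

Orientations are given as a unit quaternion [x, y, z, w].
In Python, from rig import bot gives the robot as it stands.
- The arm moves only by the shell command python3 -m inch 'ROWS' [OPENING]. ROWS is text: rows parted by semicolons, each of 6 numbers parted by spaces: the shift along the tool's x, y, z in cm, then the turn, a rotation vector about the tool's x, y, z in degrees. A call has 1 to 5 rows; each row shifts and turns the commanded pose from where the row before left it, along the tool's axes as they then stand; what a row does not reach is not made up. A row lasts 1/10 s, in which the tool goes at most 50 mm and 8.59 degrees, less where a joint would pass 70% of its speed; a pose out of reach is approached as far as the arm can. A call with a gripper value outside its range is refused whole. OPENING is the opening, from 0 (shut) to 1 (fully open), set as the call begins (- or left out, the last holds). The fingers move at their own pace and stop on an object; the grip force is fixed at half the most. Time passes only in rows, so rows that do not move let the fingers close. It gives the time, the measured TCP pose, the force and the opening at its end, in the units of the state.
- bot.get_obs(): the state, without advancing time (a new reading comes with each control period).
- bot.capture(name): name is "scene" or "top"; returns a dict with "color" (480x640x3 uint8, red, green, blue), "z_map" (480x640 float32, m along the optical axis (not along the pixel's ray), 0 where there is no reading), "vfov" (degrees; the focal length in pixels is half the picture's height over the tangent of half this angle, whatever the lens; pixels are square), "cx", "cy" (the principal point, pixels), "dist" ([k1, k2, p1, p2, k3] as OpenCV has them; the pictures are not rectified), "rvec" (rotation vector, rad) and "tvec" (3), from world to camera coordinates, as OpenCV has them. Camera axes: x right, y down, z forward; pixel columns grow to the right and rows downward; lengths in m; the calibration is good to about 2 mm. A picture is of the moment at which its call begins.
- bot.job_done(): hands the job in, once; it reports no verdict.
The state is a dict: "t": time; "joint_positions": joint angles; "joint_vel": joint speeds; "tau": joint torques, N m; "ee_pos": TCP position; "ee_rot": TCP orientation; "force": force on the tool from outside, world axes, zero at the start; "moment": the same for the moment, N m; "width": finger opening in m.
Only numpy, scipy, OpenCV 4.12 (cv2) and the standard library are available. Lean on these libraries where they do the work, as an engineer would, in place of code of your own. Each camera call takes 0.05 s, during which the arm holds its last target.

## Task

Zero the height comparator on the steel master under its tip: gently push the white carriage down by its black knob until the needle stands in the green band at the top of the dial, without ever running the needle on to its right-hand end, and take your hand away. Then draw the master out and lay it flat in the empty lane of the tray. Last, slide the blue spacer bar, ramp end first, along the anvil between the rails and under the sprung tip, and press it gently but firmly home against the back stop for a moment; leave it there with the needle back in the green band and the other things on the table undisturbed.

Things in the scene. Friction and masses are not known exactly. Their poses are not given: they have to be found in the camera images.
- stand: height comparator, fixed: grey base 195 x 80 mm with a steel anvil strip 22 mm wide, its top 24 mm above the table and 10 mm above the base, x = -94 to +32 mm; column 22 mm thick at x = +62 mm, 209 mm high. Origin on the table right under the gauge's spindle; x runs along the anvil from its open front to the back stop, z up. A bar that is home has its origin near x = -45 (-49 to -41: see rail_mouth), y = 0 (play 1.5), z = 24 mm, axes parallel.
- rail_mouth (a point): middle of the flared mouth of the two guide rails, on the anvil's top, 22 mm in front of the spindle line. From 12 mm further in, the rails are parallel, 29 mm apart, 8 mm high. A dark steel back stop, 10 mm high, closes the channel 38 to 46 mm behind the mouth, clamped anywhere in that span: feel for it. Press a bar on it with 2 N or more, never over 20 N. The 8 mm ball tip hangs 22 mm behind the mouth.
- carriage (a joint): how far the white carriage has been pushed down the column, m (0 = top, 0.045 = bottom). A brake holds it where it is left: about 7 N moves it down (9 N with the tip bearing), about 16 N up. The tip meets a bar on the anvil somewhere between 0.014 and 0.026; the needle shows it.
- knob_top (a point): centre of the flat top of the carriage's black knob (20 mm across, 22 mm high, on a thinner neck): push it down, or pinch it from above across y to move the carriage either way. It stands 24 mm behind the spindle line and 38 mm in front of the column's axis.
- needle (a joint): red needle of the dial, rad: 0 = straight up at zero, middle of the green band (+-0.3); positive = clockwise as seen from the robot. 0.4 rad per mm of spindle travel: -1.6 = tip hanging free, 1.6 = end of its 8 mm. Spring: 1 N free, 0.35 N more per mm. The gauge may be clamped up to 5 mm higher or lower in its slot, so only the needle tells when the tip has met the bar. The dial, 56 mm across, is 18 mm in front of the tip.
- master: steel master bar with a black grip sleeve and a ramp like the spacer's, 130 x 26 x 24 mm; origin at the centre of its underside, x from the grip end to the end that meets the stop, z up. Starts on the anvil under the tip, less than 12 mm short of the stop. Grip it across y at x = -30 mm, where the gripper stays clear of the dial.
- spacer: blue metal spacer bar of the dry-block heater, 130 x 26 x 24 mm, as high as the master; origin at the centre of its underside, x from the plain end (small dark hole on top) to the end with a ramp on its top edge (9 mm long, 6 mm deep) that lifts the tip, which takes 2 to 4 N of push. Starts in one lane of the tray. Grip it across y at x = -30 mm.
- tray: flat grey tray 190 x 142 mm, fixed: floor 3 mm above the table, rim 6 mm high, a rib 5 mm high along x at y = 0 between two lanes; origin under its centre, lanes along its x axis. Lane centres at y = +34 mm (the spacer starts here) and y = -34 mm (empty, for the master). It stands left or right of the comparator.
- tube_tray: white 80-place tube tray 118 x 150 x 37 mm, a bystander, loose, on the side of the comparator where the grey tray is not; origin under its centre
- marker: black marker pen 12 x 135 x 13 mm, a loose bystander; origin under its centre
- bench_timer: white bench timer 62 x 66 x 18 mm, a loose bystander at the right front, beside the tissue box; origin under its centre
- jar_2: small reagent jar with a black cap, 43 mm across, 72 mm high, a loose bystander behind the comparator; origin under its centre

How it is judged:
On the way, in this order (a step that is already met when the one before it is completed fails the run):
1. the comparator is zeroed on the master: needle within 0.3 rad of the zero mark with the master under the tip, and the robot off the stand and the master (value of joint needle between -0.3 and 0.3 rad and x of master in the frame of stand above -0.06 m and z of master in the frame of stand below 0.026 m and contact force between each of the arm, the fingers and stand below 0.2 N and contact force between the fingers and master below 0.2 N), for 0.3 s.
2. the master lies in the empty lane of the tray (y of master in the frame of tray between -0.056 and -0.012 m and x of master in the frame of tray between -0.032 and 0.032 m and z of master in the frame of tray below 0.006 m and contact force between the fingers and master below 0.2 N), for 0.1 s.
3. the spacer is pressed home against the back stop with at least 2 N, the tip riding on it (contact force between spacer and backstop_c0 above 2 N and value of joint needle above -0.4 rad), for 0.2 s.
At the end, for the whole second after the job is handed in: Spacer on the anvil between the rails, within 0.08 rad of parallel, ramp end within 1.8 mm of the back stop, needle within 0.4 rad of zero; master flat (0.06 rad) on the floor of the empty lane, within 32 mm lengthwise and 22 mm sideways of its middle; both at rest (horizontal distance between spacer and backstop_c0 below 0.0718 m and z of spacer in the frame of stand below 0.0255 m and y of spacer in the frame of rail_mouth between -0.003 and 0.003 m and x of spacer in the frame of stand above -0.055 m and angle between the x axis of spacer and the x axis of stand, either way round below 0.08 rad and value of joint needle between -0.4 and 0.4 rad and linear speed of each of spacer, master below 0.01 m/s and y of master in the frame of tray between -0.056 and -0.012 m and x of master in the frame of tray between -0.032 and 0.032 m and z of master in the frame of tray below 0.006 m and angle between master's own z axis and vertical below 0.06 rad); the robot touches nothing.
It fails at once if the back stop pushed with more than 20 N (contact force between any of spacer, master and backstop_c0 above 20 N).
It fails at once if the needle run on to its right-hand end (spindle driven to the end of its travel) (value of joint needle above 1.45 rad).
It fails at once if the comparator pushed by the robot itself with more than 25 N (contact force between any of the fingers, the arm and stand above 25 N).
It fails at once if a bystander moved by more than 25 mm (distance of any of tube_tray, marker, bench_timer, jar_2 from where it was at the start of the episode above 0.025 m).
It also fails if it takes over 72 s, if anything falls off the work surface, if the arm or the gripper's body presses on something with over 40 N, if the wrist force passes 120 N, or if a joint passes its speed limit or range.

## Working session

There is one attempt and no reset: what is moved stays moved. The work goes in short steps, Python scripts to look and compute and a shell command to move; the robot and the scene stay as the last step left them, time stands still between calls to the robot, and variables do not carry over. Pictures are saved under pics/ and viewed, and the job is handed in when it is done.

```bash
ls -la; mkdir -p pics
cat > h.py <<'E'
import numpy as np, cv2
from rig import bot
def cam(n):
    c=bot.capture(n); H,W=c['color'].shape[:2]
    f=H/2/np.tan(np.radians(c['vfov'])/2)
    c['K']=np.array([[f,0,c['cx']],[0,f,c['cy']],[0,0,1.]]); c['R']=cv2.Rodrigues(np.array(c['rvec'],float))[0]; c['t']=np.array(c['tvec'],float).ravel(); c['d']=np.array(c['dist'],float)
    return c
def ray(c,px):
    px=np.array(px,float).reshape(-1,1,2)
    n=cv2.undistortPoints(px,c['K'],c['d']).reshape(-1,2)
    d=np.c_[n,np.ones(len(n))]@c['R']; o=-c['R'].T@c['t']
    return o,d
def onz(c,px,z):
    o,d=ray(c,px); return o+d*((z-o[2])/d[:,2])[:,None]
def dep(c,px):
    o,d=ray(c,px); p=np.array(px,int).reshape(-1,2)
    return o+d*c['z_map'][p[:,1],p[:,0]][:,None]
def proj(c,P):
    return cv2.projectPoints(np.array(P,float).reshape(-1,1,3),np.array(c['rvec'],float),c['t'],c['K'],c['d'])[0].reshape(-1,2)
def save(c,n,crop=None,s=1):
    im=c['color'][:,:,::-1]
    if crop: x0,y0,x1,y1=crop; im=im[y0:y1,x0:x1]
    im=cv2.resize(im,None,fx=s,fy=s,interpolation=cv2.INTER_CUBIC); cv2.imwrite('pics/'+n+'.png',im)
E
python3 - <<'E'
from h import *
for n in('scene','top'):
    c=cam(n); save(c,n+'0'); print(n,c['vfov'],c['cx'],c['cy'],c['d'],-c['R'].T@c['t'])
print(bot.get_obs())
E
```

```text
total 12
drwxr-xr-x  3 agent agent 4096 Dec  7 05:55 .
drwxr-xr-x 23 root  root  4096 Dec  7 05:55 ..
drwxr-xr-x  2 agent agent 4096 Dec  7 05:55 pics
scene 43.81957447275311 325.00893532330565 236.16331798729445 [-0.11878543  0.          0.          0.          0.        ] [-0.14259997 -0.8480797   1.15647957]
top 46.978848712085934 322.6710819252163 240.6664436569189 [-0.09720769  0.          0.          0.          0.        ] [4.36925699e-01 2.62382601e-04 1.79282288e+00]
{'t': 0.1, 'joint_positions': array([ 1.19947491e+00,  4.94126176e-01,  1.34600886e+00, -6.07186683e-07,
        1.30250994e+00, -9.55320670e-02]), 'joint_vel': array([-0.00061521, -0.00196952, -0.00308605, -0.001148  , -0.00072314,
       -0.00059764]), 'tau': array([ 1.15315954e-03, -8.80237484e+01, -3.82543910e+01,  7.11768866e-02,
        4.81295655e-02,  7.42190053e-06]), 'ee_pos': array([0.17009011, 0.60107419, 0.20331514]), 'ee_rot': array([ 1.37457980e-01,  9.90507459e-01, -5.11961878e-04, -1.21423659e-04]), 'force': array([-0.43923031, -0.4931328 , -0.67640456]), 'moment': array([0.01711524, 0.01283298, 0.0154624 ]), 'width': 0.09113856222553822}
```

View pics/scene0.png

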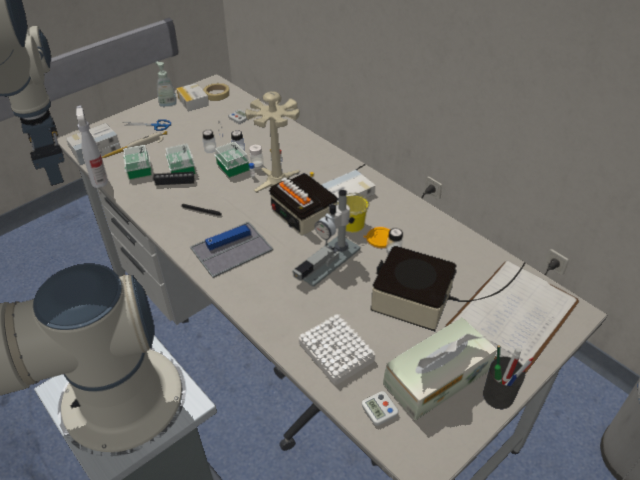

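View pics/top0.png

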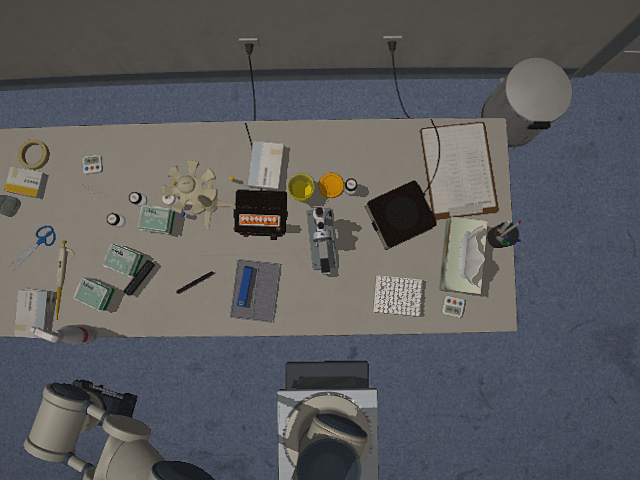

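The comparator is at about (320,238) in the top view and (330,245) in the scene view. The tray with the blue spacer is to its left (255,290 top), the tube tray is to its right, and the jar is behind it. Next I zoom in.

Run:
```python
from h import *
c=cam('scene'); save(c,'s1',(180,170,420,290),3.3)
c2=cam('top'); save(c2,'t1',(220,190,360,330),4.2)
print(proj(c2,[[.6,0,0],[.5,0,0],[.5,.1,0]]))
```

```text
[[324.39697457 250.10968394]
 [324.86388505 280.8287309 ]
 [294.03020321 281.28061472]]
```

View pics/s1.png

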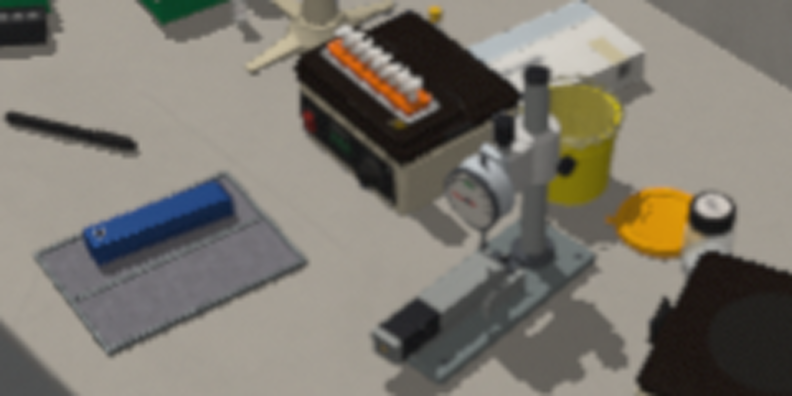

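View pics/t1.png

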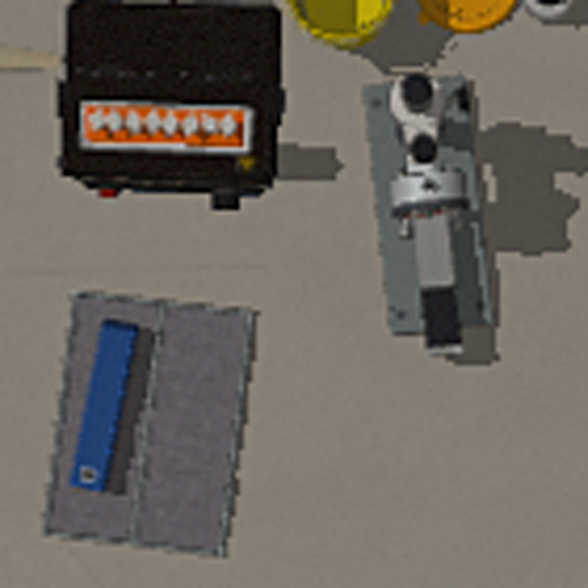

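```bash
cat >> h.py <<'E'
def cloud(c):
    H,W=c['z_map'].shape; u,v=np.meshgrid(np.arange(W),np.arange(H))
    px=np.c_[u.ravel(),v.ravel()]; P=dep(c,px).reshape(H,W,3); P[c['z_map']<=0]=np.nan; return P
E
python3 - <<'E'
from h import *
for n in('top','scene'):
    c=cam(n);P=cloud(c);h=cv2.cvtColor(c['color'],cv2.COLOR_RGB2HSV)
    z=P[...,2]; print(n,'table z', np.nanmedian(z[(abs(P[...,0]-.45)<.03)&(abs(P[...,1]-.1)<.03)]))
    m=(h[...,0]>100)&(h[...,0]<125)&(h[...,1]>140)&(abs(P[...,0]-.5)<.15)&(abs(P[...,1]-.25)<.12)&(z>.015)
    print('blue',m.sum(), np.nanpercentile(z[m],[0,10,50,90,100]))
    q=P[m&(z>.0205)][:,:2].astype(np.float32); r=cv2.minAreaRect(q); print('mean',q.mean(0),r)
    # column top, knob, etc
    s=(abs(P[...,0]-.63)<.15)&(abs(P[...,1]-.02)<.06)
    for lo,hi in((.19,.23),(.16,.19),(.14,.16),(.04,.07),(.02,.035),(.034,.054),(.008,.018)):
        k=s&(z>lo)&(z<hi)
        if k.any(): print(lo,hi,k.sum(),P[k].mean(0),P[k].min(0),P[k].max(0))
E
```

```text
top table z 1.0452161488760936e-05
blue 292 [0.01511659 0.02089922 0.02609853 0.03241968 0.0481576 ]
mean [0.48944423 0.25734046] ((0.536891758441925, 0.23666486144065857), (0.04508384317159653, 0.23961415886878967), 66.22488403320312)
0.19 0.23 56 [0.69484601 0.0148675  0.20747822] [0.6506977  0.0051763  0.19052002] [0.70794661 0.02556864 0.21970369]
0.16 0.19 69 [0.66291346 0.01226367 0.17531919] [6.18659142e-01 2.48713401e-04 1.60024852e-01] [0.69725229 0.02941811 0.18987168]
0.14 0.16 243 [0.65466899 0.00969221 0.15163679] [ 0.61690982 -0.01862971  0.14018632] [0.71360911 0.03386398 0.15991872]
0.04 0.07 275 [0.57885218 0.00494543 0.04942821] [ 0.51962215 -0.0150001   0.04008055] [0.77662896 0.07834999 0.06722797]
0.02 0.035 112 [0.63401251 0.00765039 0.02368447] [ 0.54648882 -0.03678873  0.02001921] [0.7690502  0.07009256 0.03431647]
0.034 0.054 265 [0.57672473 0.00381849 0.04728073] [ 0.51962215 -0.0151272   0.03431647] [0.76468098 0.07602038 0.05387456]
0.008 0.018 650 [0.63737351 0.01200925 0.01302774] [ 0.48583269 -0.03995265  0.00801199] [0.77990739 0.07999649 0.01797784]
s
[... 394 characters left out ...]
1747485 ] [ 0.63245459 -0.00238037  0.16010377] [0.70146912 0.01904683 0.18990861]
0.14 0.16 330 [0.65496885 0.0032826  0.14950956] [ 0.61562844 -0.02315942  0.14029107] [0.71437491 0.0319804  0.15997076]
0.04 0.07 506 [0.60799898 0.00467727 0.04842998] [ 0.51657981 -0.01940009  0.04002881] [0.77888939 0.05333008 0.06981682]
0.02 0.035 311 [0.63587697 0.00129367 0.02771787] [ 0.51716123 -0.02092791  0.02001585] [0.77986027 0.06176779 0.03499733]
0.034 0.054 536 [0.59493573 0.00159587 0.04445618] [ 0.51657981 -0.01940009  0.03400396] [0.77959295 0.05346089 0.05314132]
0.008 0.018 676 [ 0.64926907 -0.00856218  0.01257522] [ 0.5246789  -0.03971644  0.00800023] [0.77991839 0.06550594 0.01799004]
```

Run:
```python
from h import *
c2=cam('top'); save(c2,'t2',(298,198,348,278),7.4); save(c2,'t3',(226,254,286,328),8)
c=cam('scene'); save(c,'s2',(285,180,365,290),5.4)
```

```text
(no output)
```

View pics/t2.png

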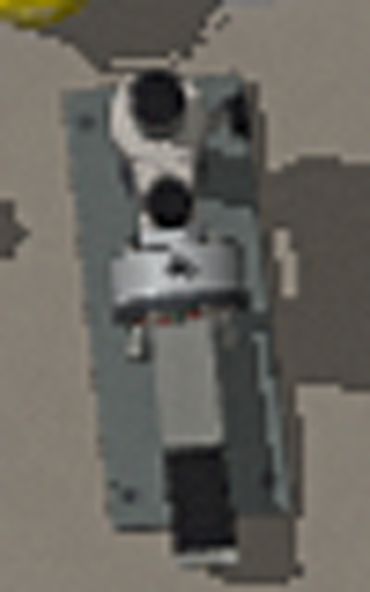

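View pics/t3.png

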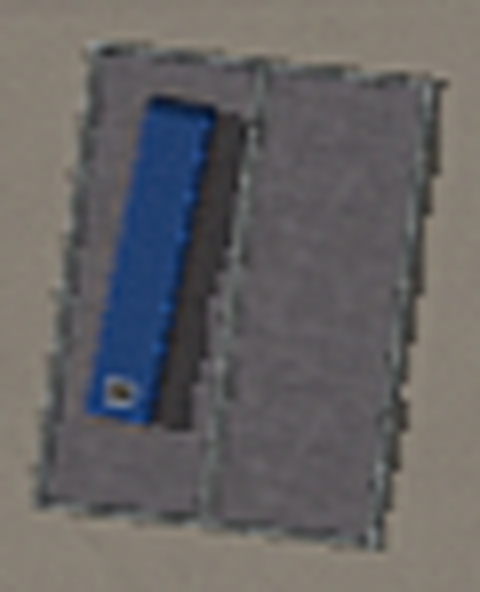

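View pics/s2.png

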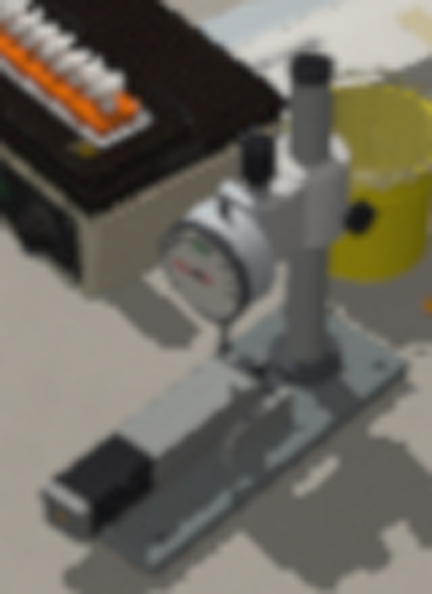

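```bash
cat >> h.py <<'E'
def z2p(pts,x0,y0,s): return (np.array(pts,float)+.5)/s-.5+[x0,y0]
def tri(ca,pa,cb,pb):
    a=cv2.undistortPoints(np.array(pa,float).reshape(-1,1,2),ca['K'],ca['d']).reshape(-1,2).T
    b=cv2.undistortPoints(np.array(pb,float).reshape(-1,1,2),cb['K'],cb['d']).reshape(-1,2).T
    X=cv2.triangulatePoints(np.c_[ca['R'],ca['t']],np.c_[cb['R'],cb['t']],a,b); return (X[:3]/X[3]).T
E
python3 - <<'E'
from h import *
np.set_printoptions(precision=4,suppress=True)
t=cam('top');s=cam('scene')
T=lambda *p:z2p(p,298,198,7.4); T3=lambda *p:z2p(p,226,254,8); S=lambda *p:z2p(p,285,180,5.4)
print('col',onz(t,T((159,98)),.209),'scene',onz(s,S((314,60)),.209))
print('knob tri',tri(t,T((170,202)),s,S((259,140))), 'col tri',tri(t,T((159,98)),s,S((314,60))))
B=onz(t,T((63,92),(245,75),(115,530),(292,512)),.014); print('base',B,(B[:2]-B[2:]),np.arctan2((B[:2]-B[2:])[:,1],(B[:2]-B[2:])[:,0]),np.linalg.norm(B[0]-B[2]),np.linalg.norm(B[0]-B[1]))
M=onz(t,T((175,550),(238,545),(165,445),(220,445),(153,320),(213,320)),.048); print('master',M); d=M[4:]-M[:2]; print(np.arctan2(d[:,1],d[:,0]))
sp=onz(t,T3((150,98),(214,107),(87,414),(153,423)),.027);print('spacer',sp,sp.mean(0)); d=sp[:2]-sp[2:];print(np.arctan2(d[:,1],d[:,0]),np.linalg.norm(d,axis=1))
tr=onz(t,T3((92,46),(440,80),(38,505),(380,548)),.006);print('tray',tr,tr.mean(0)); d=tr[:2]-tr[2:];print(np.arctan2(d[:,1],d[:,0]),np.linalg.norm(d,axis=1),np.linalg.norm(tr[0]-tr[1]))
E
```

```text
col [[0.6957 0.0138 0.209 ]] scene [[0.6986 0.0154 0.209 ]]
knob tri [[0.6579 0.0101 0.1857]] col tri [[0.6958 0.0134 0.2116]]
base [[ 0.7309  0.0577  0.014 ]
 [ 0.7373 -0.0226  0.014 ]
 [ 0.5375  0.0373  0.014 ]
 [ 0.5442 -0.0399  0.014 ]] [[0.1934 0.0204 0.    ]
 [0.193  0.0173 0.    ]] [0.1052 0.0894] 0.19447208688876083 0.08056757955852503
master [[ 0.5267  0.0111  0.048 ]
 [ 0.5284 -0.0158  0.048 ]
 [ 0.5717  0.0147  0.048 ]
 [ 0.5713 -0.0088  0.048 ]
 [ 0.6256  0.0191  0.048 ]
 [ 0.6252 -0.0067  0.048 ]]
[0.0808 0.0945]
spacer [[0.5508 0.2578 0.027 ]
 [0.5468 0.232  0.027 ]
 [0.4249 0.2832 0.027 ]
 [0.4211 0.2568 0.027 ]] [0.4859 0.2574 0.027 ]
[-0.1996 -0.1947] [0.1284 0.1282]
tray [[0.5737 0.2845 0.006 ]
 [0.5578 0.1428 0.006 ]
 [0.3885 0.3065 0.006 ]
 [0.3697 0.1685 0.006 ]] [0.4724 0.2256 0.006 ]
[-0.1183 -0.1356] [0.1865 0.1898] 0.14256042768669996
```

```bash
cat >> h.py <<'E'
from scipy.spatial.transform import Rotation as Ro
SY=0.096; SO=np.array([0.634,0.0077])   # stand yaw, origin
def stand(x,y=0,z=0): return np.r_[SO+[x*np.cos(SY)-y*np.sin(SY), x*np.sin(SY)+y*np.cos(SY)], z]
def instand(p): d=np.array(p[:2])-SO; c,s=np.cos(SY),np.sin(SY); return np.array([c*d[0]+s*d[1],-s*d[0]+c*d[1],p[2]])
def go(p,yaw):
    "shift in cm (present tool axes) and turn in deg to TCP p, tool down, jaws across an object of heading yaw"
    o=bot.get_obs(); R=Ro.from_quat(o['ee_rot'])
    Rt=Ro.from_matrix(np.c_[[-np.cos(yaw),-np.sin(yaw),0],[-np.sin(yaw),np.cos(yaw),0],[0,0,-1]])
    print('t %.2f'%o['t'],'pos',o['ee_pos'].round(4),'F',o['force'].round(2),'w %.4f'%o['width'],'shift cm',(R.inv().apply(np.array(p)-o['ee_pos'])*100).round(2),'turn deg',np.degrees((R.inv()*Rt).as_rotvec()).round(2))
E
python3 - <<'E'
from h import *
print(stand(.024)); go(np.r_[stand(.024)[:2],.30],SY)
E
python3 -m inch '0 0 -3 0 0 -4; 0 0 -3 0 0 -4' 0
```

```text
[0.65788949 0.01000046 0.        ]
t 0.50 pos [0.1702 0.6014 0.2038] F [ 0.48 -0.14 -0.24] w 0.0909 shift cm [-63.03 -43.62  -9.62] turn deg [ -0.    -0.   -21.31]
t: 0.7
ee_pos: [0.17, 0.6009, 0.2639]
ee_rot: [0.067, 0.998, -0.001, -0.0]
force: [-0.1, 1.4, 0.6]
width: 0.0783
```

```bash
python3 -m inch '0 0 -2 0 0 -6.5; 0 0 -2 0 0 -6.8'
python3 - <<'E'
from h import *
go(np.r_[stand(.024)[:2],.29],SY)
E
```

```text
t: 0.9
ee_pos: [0.1702, 0.6014, 0.305]
ee_rot: [-0.05, 0.999, 0.0, 0.0]
force: [0.1, 0.7, -0.7]
width: 0.0623
t 0.90 pos [0.1702 0.6014 0.305 ] F [ 0.15  0.75 -0.68] w 0.0623 shift cm [-42.59 -63.73   1.48] turn deg [0.03 0.02 0.26]
```

```bash
python3 -m inch '-2.5 -3.7 0 0 0 0; -2.5 -3.7 0 0 0 0; -2.5 -3.7 0 0 0 0; -2.5 -3.7 0 0 0 0; -2.5 -3.7 0 0 0 0'; python3 -m inch '-2.5 -3.7 0 0 0 0; -2.5 -3.7 0 0 0 0; -2.5 -3.7 0 0 0 0; -2.5 -3.7 0 0 0 0; -2.5 -3.7 0 0 0 0'; python3 -m inch '-2.5 -3.7 0 0 0 0; -2.5 -3.7 0 0 0 0; -2.5 -3.7 0 0 0 0; -2.5 -3.7 0 0 0 0; -2.5 -3.7 0 0 0 0';python3 - <<'E'
from h import *
go(np.r_[stand(.024)[:2],.29],SY)
E
```

```text
t: 1.4
ee_pos: [0.3131, 0.4277, 0.3039]
ee_rot: [-0.048, 0.999, 0.0, 0.0]
force: [1.2, 0.1, -0.1]
width: 0.0218
t: 1.9
ee_pos: [0.4554, 0.2554, 0.304]
ee_rot: [-0.048, 0.999, 0.0, 0.0]
force: [1.0, 1.6, 0.4]
width: 0.0008
t: 2.4
ee_pos: [0.5976, 0.0832, 0.3039]
ee_rot: [-0.048, 0.999, 0.0, 0.0]
force: [1.2, 1.4, 0.3]
width: 0.0006
t 2.40 pos [0.5976 0.0832 0.3039] F [1.23 1.37 0.31] w 0.0006 shift cm [-5.3  -7.86  1.39] turn deg [ 0.    0.01 -0.01]
```

```bash
python3 -m inch '-1.8 -2.6 0 0 0 0; -1.8 -2.6 0 0 0 0; -1.7 -2.66 0 0 0 0; 0 0 2 0 0 0; 0 0 2 0 0 0';python3 - <<'E'
from h import *
go(np.r_[stand(.024)[:2],.21],SY)
c=cam('scene'); save(c,'s3',(250,130,390,270),5.5/1.3)
t=cam('top'); save(t,'t4',(270,170,370,270),5)
s=c;print(proj(s,stand(-.018,0,.12)))
E
```

```text
t: 2.9
ee_pos: [0.6576, 0.0107, 0.2633]
ee_rot: [-0.047, 0.999, -0.0, 0.0]
force: [0.6, 0.5, -0.4]
width: 0.0004
t 2.90 pos [0.6576 0.0107 0.2633] F [ 0.61  0.48 -0.35] w 0.0004 shift cm [-0.01 -0.07  5.33] turn deg [-0.01  0.05 -0.08]
[[321.48389189 232.83805247]]
```

View pics/s3.png

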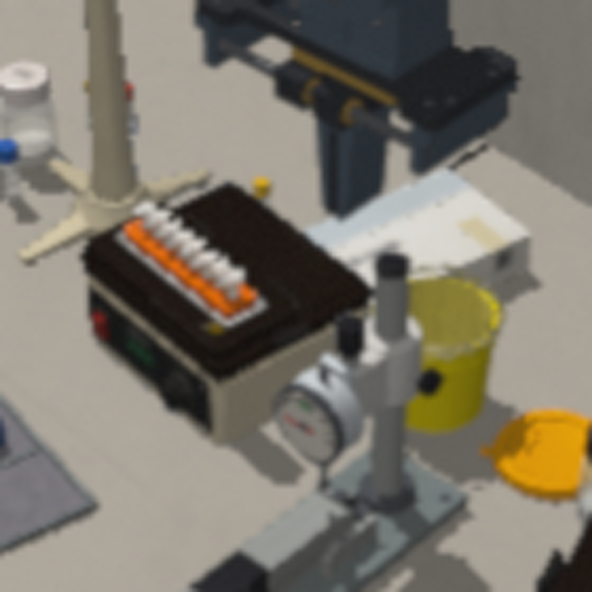

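View pics/t4.png

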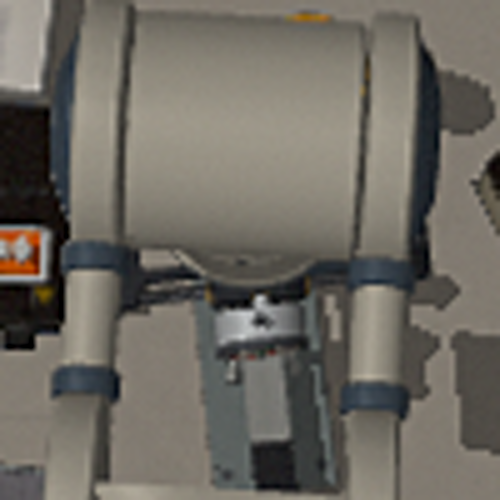

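Run:
```python
from h import *
c=cam('scene')
for z in(.186,.2463,.263):print(z,(proj(c,stand(.024,0,z))-[250,130])*4.23,(proj(c,stand(.008,0,z))-[250,130])*4.23,(proj(c,stand(.04,0,z))-[250,130])*4.23)
```

```text
0.186 [[348.76847638 319.1658783 ]] [[330.98391338 331.80029366]] [[366.34723878 306.67954681]]
0.2463 [[349.34491296 239.93747617]] [[331.08070824 252.43356195]] [[367.39071595 227.59419364]]
0.263 [[349.50870777 217.24225093]] [[331.10785235 229.69244794]] [[367.68749649 204.94612773]]
```

Run:
```python
from h import *
c=cam('scene'); save(c,'s4',(290,130,390,230),6)
P=cloud(c)
for v in range(170,200,2): print(v,[tuple(P[v,u].round(3)) for u in (330,334,338)])
```

```text
170 [(np.float64(0.643), np.float64(0.004), np.float64(0.308)), (np.float64(0.654), np.float64(0.002), np.float64(0.304)), (np.float64(0.667), np.float64(0.001), np.float64(0.298))]
172 [(np.float64(0.639), np.float64(-0.0), np.float64(0.306)), (np.float64(0.654), np.float64(0.001), np.float64(0.299)), (np.float64(0.67), np.float64(0.004), np.float64(0.288))]
174 [(np.float64(0.641), np.float64(0.002), np.float64(0.298)), (np.float64(0.656), np.float64(0.003), np.float64(0.29)), (np.float64(0.669), np.float64(0.003), np.float64(0.284))]
176 [(np.float64(0.645), np.float64(0.005), np.float64(0.289)), (np.float64(0.656), np.float64(0.004), np.float64(0.284)), (np.float64(0.675), np.float64(0.009), np.float64(0.271))]
178 [(np.float64(0.642), np.float64(0.003), np.float64(0.285)), (np.float64(0.654), np.float64(0.001), np.float64(0.28)), (np.float64(0.89), np.float64(0.234), np.float64(0.031))]
180 [(np.float64(0.641), np.float64(0.001), np.float64(0.281)), (np.float64(0.872), np.float64(0.233), np.float64(0.033)), (np.float64(0.883), np.float64(0.227), np.float64(0.031))]
182 [(np.floa
[... 908 characters left out ...]
.781), np.float64(0.153), np.float64(0.08)), (np.float64(0.83), np.float64(0.189), np.float64(0.034)), (np.float64(0.684), np.float64(0.017), np.float64(0.212))]
194 [(np.float64(0.78), np.float64(0.151), np.float64(0.075)), (np.float64(0.784), np.float64(0.139), np.float64(0.08)), (np.float64(0.836), np.float64(0.176), np.float64(0.03))]
196 [(np.float64(0.763), np.float64(0.133), np.float64(0.087)), (np.float64(0.774), np.float64(0.129), np.float64(0.084)), (np.float64(0.832), np.float64(0.173), np.float64(0.027))]
198 [(np.float64(0.763), np.float64(0.133), np.float64(0.08)), (np.float64(0.771), np.float64(0.125), np.float64(0.08)), (np.float64(0.78), np.float64(0.118), np.float64(0.08))]
```

View pics/s4.png

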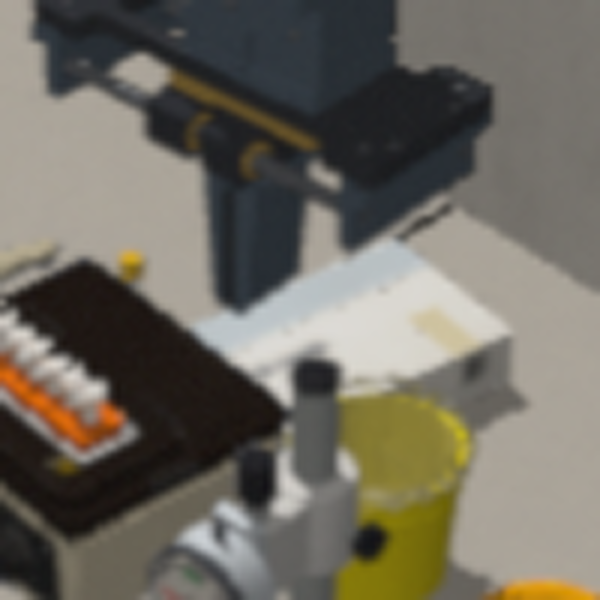

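Run:
```python
from h import *
c=cam('scene')
im=cv2.imread('pics/scene0.png'); 
R=Ro.from_quat([.13746,.9905,0,0]); p=np.array([.1701,.6011,.2033])
pts=[p+R.apply(d) for d in ([0,0,.017],[0,.045,.017],[0,-.045,.017],[0,0,-.062],[-.016,.045,.017],[.016,.045,.017],[-.016,-.045,.017],[.016,-.045,.017])]
print(proj(c,pts))
cv2.imwrite('pics/g0.png',cv2.resize(im[90:190,0:100],None,fx=6,fy=6,interpolation=cv2.INTER_CUBIC))
```

```text
[[ 56.98223183 181.27245485]
 [ 54.95888384 172.64051178]
 [ 59.10222164 190.24832801]
 [ 48.49110117 157.78917044]
 [ 60.61341574 171.05731158]
 [ 49.28862014 174.23227118]
 [ 64.97125105 188.56438787]
 [ 53.21600869 191.94111952]]
```

View pics/g0.png

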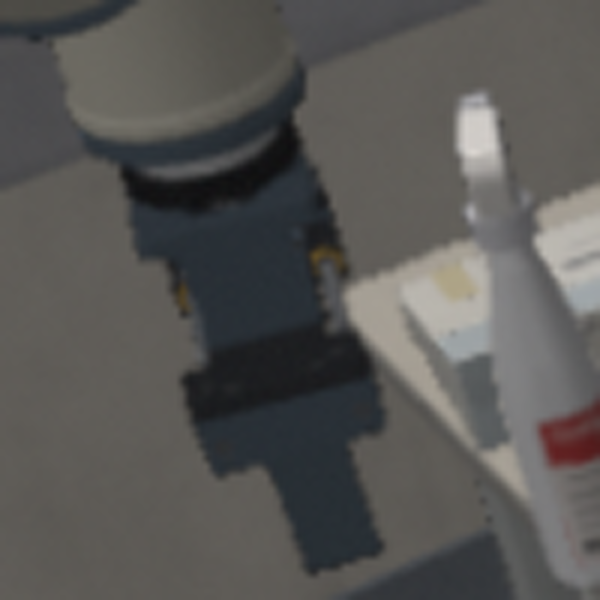

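```bash
python3 -m inch '0 -0.04 2.5 0 0 0; 0 0 2 0 0 0; 0 0 0.3 0 0 0'; python3 -m inch '0 0 0.3 0 0 0;0 0 0.3 0 0 0';python3 -m inch '0 0 0.3 0 0 0;0 0 0.3 0 0 0'
```

```text
t: 3.45
ee_pos: [0.6563, 0.0115, 0.2149]
ee_rot: [-0.048, 0.999, 0.0, -0.001]
force: [-0.1, 0.5, 0.5]
width: 0.0005
t: 3.65
ee_pos: [0.6578, 0.0113, 0.2112]
ee_rot: [-0.048, 0.999, -0.0, 0.001]
force: [-0.2, -0.0, 0.8]
width: 0.0007
t: 3.85
ee_pos: [0.6573, 0.0113, 0.2043]
ee_rot: [-0.048, 0.999, -0.0, 0.001]
force: [-0.1, 0.1, -0.3]
width: 0.0006
```

```bash
for i in 1; do python3 -m inch '0 0 0.3 0 0 0;0 0 0 0 0 0';python3 -m inch '0 0 0.3 0 0 0;0 0 0 0 0 0';python3 -m inch '0 0 0.3 0 0 0;0 0 0 0 0 0'; done
python3 - <<'E'
from h import *
c=cam('scene'); save(c,'s5',(290,130,390,230),6)
E
```

```text
t: 4.05
ee_pos: [0.6568, 0.0113, 0.2004]
ee_rot: [-0.048, 0.999, 0.0, -0.0]
force: [0.3, -0.3, -0.4]
width: 0.0006
t: 4.25
ee_pos: [0.6568, 0.0113, 0.1975]
ee_rot: [-0.048, 0.999, 0.0, -0.0]
force: [-0.8, 0.2, -0.2]
width: 0.0002
t: 4.45
ee_pos: [0.6568, 0.0113, 0.1944]
ee_rot: [-0.048, 0.999, 0.0, -0.0]
force: [0.4, -0.5, -0.7]
width: 0.0001
```

View pics/s5.png

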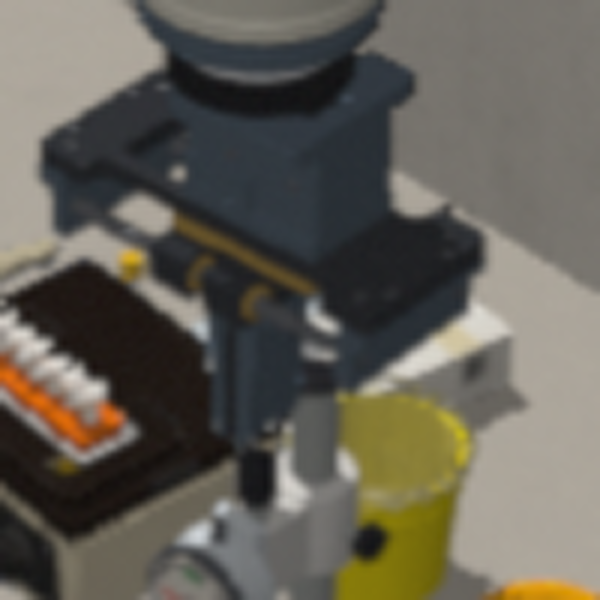

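```bash
python3 -m inch '0 -0.1 0.3 0 0 0;0 0 0 0 0 0';python3 -m inch '0 0 0.3 0 0 0;0 0 0 0 0 0'
```

```text
t: 4.7
ee_pos: [0.6569, 0.0102, 0.1914]
ee_rot: [-0.048, 0.999, 0.0, -0.0]
force: [0.4, -0.7, 0.4]
width: 0.0007
t: 4.9
ee_pos: [0.6568, 0.0103, 0.1884]
ee_rot: [-0.048, 0.999, 0.0, -0.0]
force: [-0.4, -0.2, 0.1]
width: 0.0005
```

Run:
```python
from h import *
c=cam('scene'); save(c,'s6',(290,130,390,230),6); P=cloud(c)
# gripper underside heights by depth near the column
for u,v in((338,190),(342,186),(350,186),(335,196),(330,200),(333,206)): print(u,v,P[v,u].round(3))
```

```text
338 190 [0.668 0.001 0.236]
342 186 [ 0.637 -0.045  0.291]
350 186 [ 0.629 -0.08   0.315]
335 196 [ 0.653 -0.005  0.228]
330 200 [0.641 0.001 0.219]
333 206 [0.663 0.013 0.18 ]
```

View pics/s6.png

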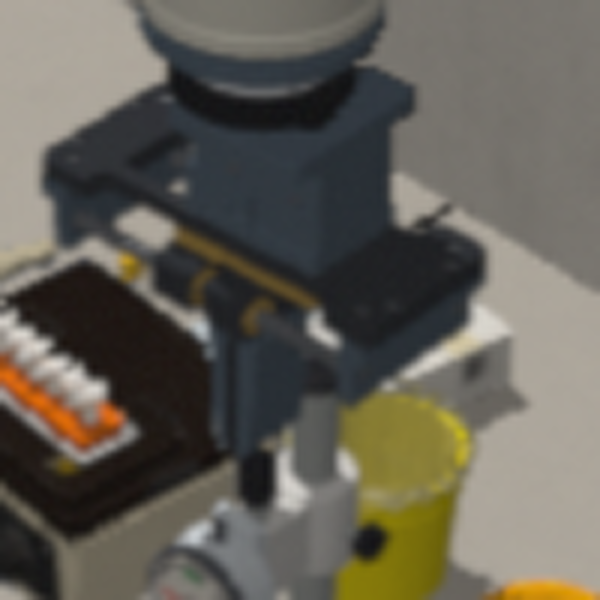

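Run:
```python
from h import *
c=cam('scene')
f=lambda P:((proj(c,P)-[290,130])*6).round(0)
for z in(.25,.27,.29): print(z,f([stand(-.014,-.089,z),stand(.062,-.089,z),stand(-.014,.089,z)]).tolist())
for z in(.171,.19,.2): print(z,f([stand(.008,-.0135,z),stand(.04,-.0135,z),stand(.008,.0135,z)]).tolist())
P=cloud(c)
for v in (180,185,190,193,195,197): print(v,P[v,350].round(3))
for v in (160,164,168,170,172,174): print(v,P[v,301].round(3))
```

```text
0.25 [[360.0, 470.0], [481.0, 381.0], [37.0, 287.0]]
0.27 [[361.0, 430.0], [483.0, 342.0], [35.0, 249.0]]
0.29 [[362.0, 390.0], [486.0, 302.0], [34.0, 210.0]]
0.171 [[253.0, 512.0], [303.0, 476.0], [206.0, 484.0]]
0.19 [[253.0, 477.0], [304.0, 441.0], [206.0, 450.0]]
0.2 [[253.0, 459.0], [304.0, 423.0], [206.0, 431.0]]
180 [ 0.641 -0.067  0.318]
185 [ 0.628 -0.08   0.319]
190 [ 0.629 -0.08   0.303]
193 [ 0.635 -0.075  0.288]
195 [ 0.636 -0.073  0.281]
197 [0.817 0.106 0.07 ]
160 [0.614 0.077 0.313]
164 [0.615 0.079 0.3  ]
168 [0.616 0.08  0.287]
170 [0.615 0.079 0.282]
172 [ 0.853  0.371 -0.002]
174 [0.778 0.279 0.078]
```

```bash
python3 -m inch '0 0 0.4 0 0 0;0 0 0.4 0 0 0';python3 -m inch '0 0 0.3 0 0 0;0 0 0 0 0 0';python3 -m inch '0 0 0.2 0 0 0;0 0 0 0 0 0'
```

```text
t: 5.2
ee_pos: [0.6571, 0.0103, 0.1806]
ee_rot: [-0.048, 0.999, -0.0, 0.0]
force: [-1.3, 0.6, 0.4]
width: 0.0003
t: 5.4
ee_pos: [0.6567, 0.0103, 0.1771]
ee_rot: [-0.048, 0.999, 0.0, -0.001]
force: [-0.4, -0.4, 0.2]
width: 0.0006
t: 5.6
ee_pos: [0.657, 0.0103, 0.1756]
ee_rot: [-0.048, 0.999, 0.0, -0.0]
force: [-0.4, 0.0, 0.3]
width: 0.0
```

```bash
python3 -m inch '0 0 0.2 0 0 0;0 0 0 0 0 0';python3 -m inch '0 0 0.2 0 0 0;0 0 0 0 0 0';python3 -m inch '0 0 0.2 0 0 0;0 0 0 0 0 0'
python3 - <<'E'
from h import *
c=cam('scene'); save(c,'s7',(290,130,390,230),6)
E
```

```text
t: 5.8
ee_pos: [0.6572, 0.0103, 0.1738]
ee_rot: [-0.048, 0.999, -0.0, 0.0]
force: [0.6, 0.8, -0.0]
width: 0.0004
t: 6.0
ee_pos: [0.6572, 0.0103, 0.1719]
ee_rot: [-0.048, 0.999, -0.0, 0.0]
force: [0.2, -0.2, 1.9]
width: 0.0006
t: 6.2
ee_pos: [0.6572, 0.0103, 0.1699]
ee_rot: [-0.048, 0.999, -0.0, 0.0]
force: [0.9, -1.0, 1.9]
width: 0.0006
```

View pics/s7.png

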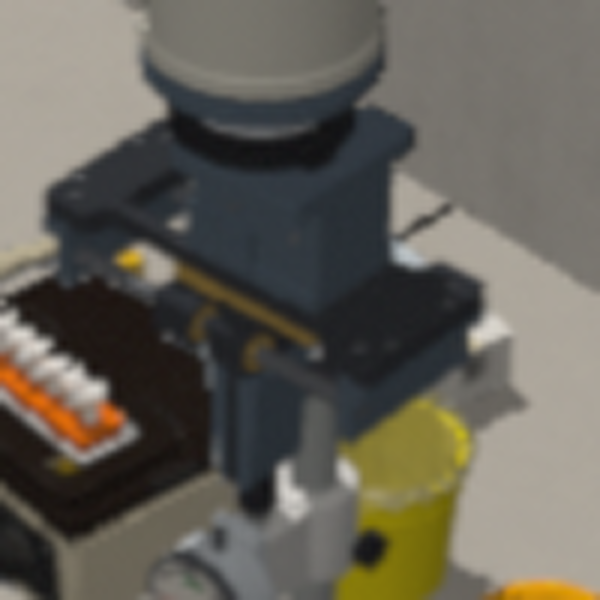

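Run:
```python
from h import *
c=cam('scene'); im=c['color'][:,:,::-1]; old=cv2.imread('pics/scene0.png')
a=old[200:260,300:360];b=im[200:260,300:360]
cv2.imwrite('pics/d1.png',cv2.resize(np.hstack([a,b]),None,fx=6.6,fy=6.6,interpolation=cv2.INTER_CUBIC))
print(bot.get_obs()['ee_pos'],bot.get_obs()['force'])
```

```text
[0.6571896  0.01031707 0.16990376] [ 0.31823414 -0.45980982  2.60750528]
```

View pics/d1.png

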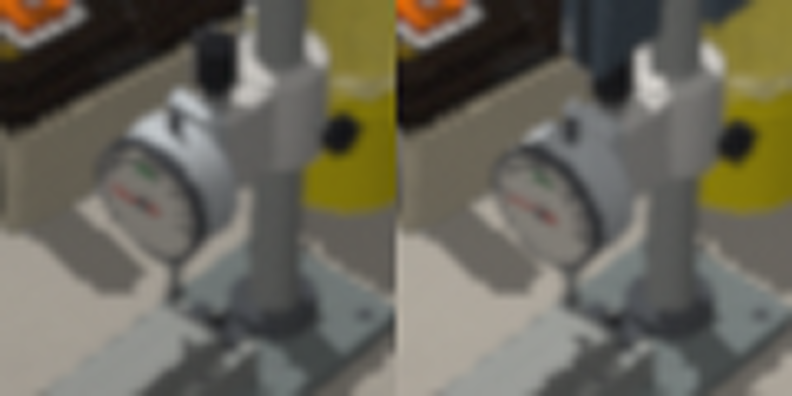

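```bash
cat >> h.py <<'E'
def dial(c,zc,name=None,half=.036,n=288):
    "front view of the dial plane (stand x=-0.024), as the robot sees it, centred at height zc; red pixel analysis"
    g=np.linspace(half,-half,n); Y,Z=np.meshgrid(g,zc+g)
    a=SO[0]+(-.024)*np.cos(SY)-Y*np.sin(SY); b=SO[1]+(-.024)*np.sin(SY)+Y*np.cos(SY)
    px=proj(c,np.c_[a.ravel(),b.ravel(),Z.ravel()]).reshape(n,n,2).astype(np.float32)
    im=cv2.remap(c['color'],px[...,0],px[...,1],cv2.INTER_CUBIC)
    I=im.astype(int); red=I[...,0]-np.maximum(I[...,1],I[...,2]); grn=I[...,1]-np.maximum(I[...,0],I[...,2])
    for nm,q in(('red',red),('grn',grn)):
        m=q>max(12,.5*q.max()); v,u=np.nonzero(m)
        if len(u)<5: print(nm,'none',q.max()); continue
        x=-g[u]*1e3; z=g[v]*1e3; w=q[m].astype(float); cx,cz=np.average(x,weights=w),np.average(z,weights=w)
        C=np.cov(np.c_[x,z].T,aweights=w); e,V=np.linalg.eigh(C); d=V[:,1]
        print(nm,len(u),'centre right,up mm %.1f %.1f'%(cx,cz+zc*1e3),'axis cw-from-up %.2f'%np.arctan2(d[0],d[1]),'len',(2*np.sqrt(e)).round(1))
    if name: cv2.imwrite('pics/'+name+'.png',cv2.resize(im[:,:,::-1],None,fx=2,fy=2))
E
python3 - <<'E'
from h import *
c=cam('scene'); dial(c,.125,'f1')
E
```

```text
red 1856 centre right,up mm 2.3 130.6 axis cw-from-up -1.67 len [ 3.3 16. ]
grn none 12
```

View pics/f1.png

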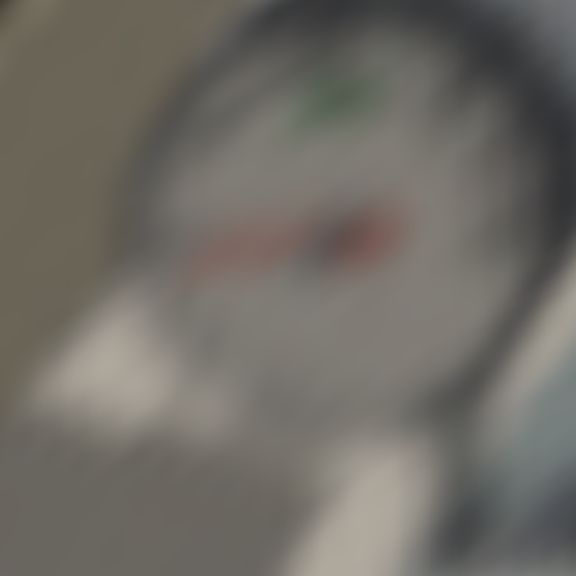

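The rectified dial shows the needle pointing left (axis −1.67, hanging free), with green at the top. The dial has moved down about 4 mm, so the tips are on the knob. I keep pushing.

```bash
python3 -m inch '0 0 0.2 0 0 0;0 0 0.2 0 0 0;0 0 0.2 0 0 0;0 0 0.1 0 0 0;0 0 0 0 0 0'
python3 - <<'E'
from h import *
c=cam('scene'); dial(c,.125)
E
python3 -m inch '0 0 0.2 0 0 0;0 0 0 0 0 0'
python3 - <<'E'
from h import *
c=cam('scene'); dial(c,.12,'f2')
E
```

```text
t: 6.85
ee_pos: [0.6572, 0.0103, 0.1629]
ee_rot: [-0.048, 0.999, -0.0, 0.0]
force: [1.6, -1.1, 2.3]
width: 0.0005
red 1968 centre right,up mm 1.9 123.6 axis cw-from-up -1.66 len [ 3.5 16.3]
grn none 12
t: 7.1
ee_pos: [0.6571, 0.0103, 0.1608]
ee_rot: [-0.048, 0.999, -0.0, 0.0]
force: [0.1, -0.2, 2.2]
width: 0.0004
red 1965 centre right,up mm 0.2 121.4 axis cw-from-up -1.64 len [ 3.6 13.8]
grn 367 centre right,up mm 5.6 139.2 axis cw-from-up -1.67 len [2.2 3.2]
```

View pics/f2.png

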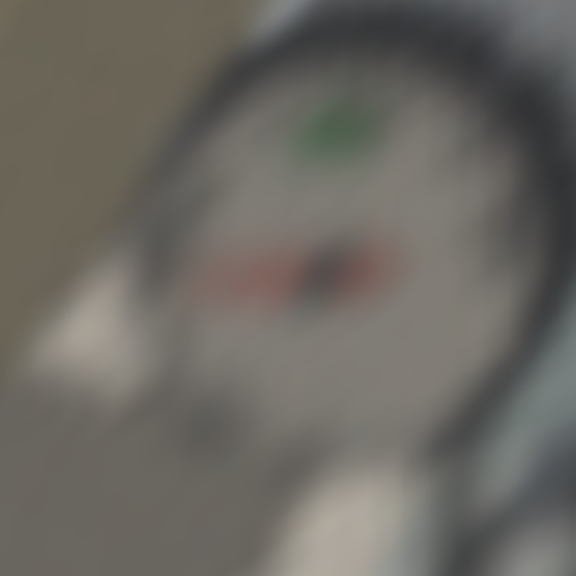

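```bash
for i in 1; do python3 -m inch '0 0 0.2 0 0 0;0 0 0 0 0 0'; python3 -c "
from h import *
c=cam('scene'); dial(c,.12)"; python3 -m inch '0 0 0.2 0 0 0;0 0 0 0 0 0'; python3 -c "
from h import *
c=cam('scene'); dial(c,.12,'f3')"; done
```

```text
t: 7.35
ee_pos: [0.6572, 0.0103, 0.1589]
ee_rot: [-0.048, 0.999, 0.0, 0.0]
force: [1.4, 0.0, 2.7]
width: 0.0003
red 1886 centre right,up mm 1.2 123.0 axis cw-from-up -0.92 len [ 4.3 15.3]
grn none 12
t: 7.6
ee_pos: [0.6572, 0.0103, 0.1569]
ee_rot: [-0.048, 0.999, -0.0, 0.0]
force: [0.3, 0.0, 4.5]
width: 0.0004
red 1762 centre right,up mm 3.8 122.9 axis cw-from-up -0.15 len [ 3.9 12.9]
grn 56 centre right,up mm 8.2 135.9 axis cw-from-up 0.39 len [0.9 1.3]
```

View pics/f3.png

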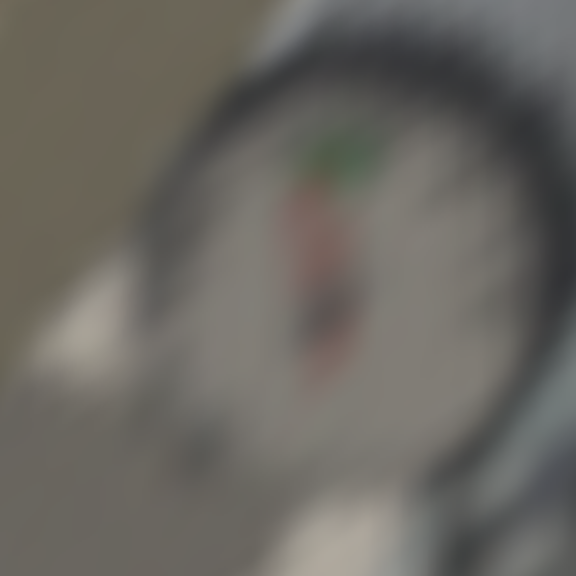

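```bash
python3 -m inch '0 0 0.05 0 0 0;0 0 0 0 0 0'; python3 -c "
from h import *
c=cam('scene'); dial(c,.12,'f4')"
```

```text
t: 7.85
ee_pos: [0.6572, 0.0103, 0.1566]
ee_rot: [-0.048, 0.999, -0.0, 0.0]
force: [-0.9, 0.4, 6.5]
width: 0.0002
red 1306 centre right,up mm 5.5 121.5 axis cw-from-up 0.02 len [ 3.  14.2]
grn none 4
```

View pics/f4.png

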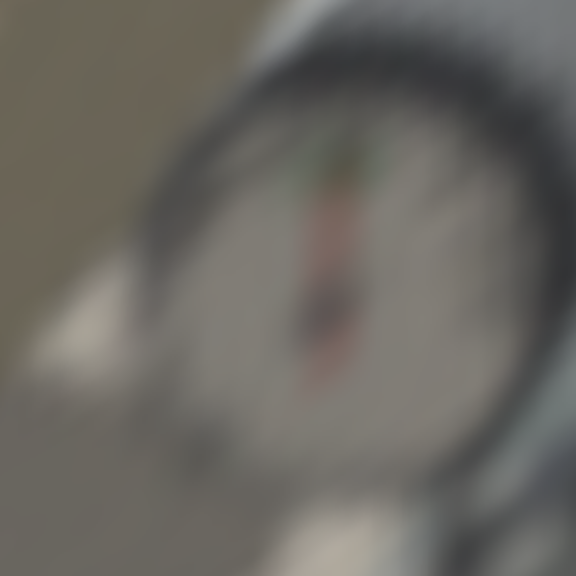

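```bash
python3 -m inch '0 0 -0.5 0 0 0;0 0 -2 0 0 0;0 0 -3 0 0 0;0 0 0 0 0 0'; python3 -c "
from h import *
c=cam('scene'); dial(c,.12,'f5'); go(np.r_[stand(-.077)[:2],.12],SY)
save(c,'s8',(270,170,370,300),4.6)"
```

```text
t: 8.3
ee_pos: [0.6588, 0.0102, 0.2151]
ee_rot: [-0.048, 0.999, -0.0, 0.003]
force: [0.2, 1.5, 0.1]
width: 0.0003
red 1244 centre right,up mm 5.5 121.7 axis cw-from-up 0.02 len [ 3.  14.2]
grn none 3
t 8.35 pos [0.6579 0.0103 0.2131] F [ 0.04 -0.75 -0.77] w 0.0004 shift cm [10.13 -0.02  9.28] turn deg [-0.03  0.17 -0.  ]
```

View pics/s8.png

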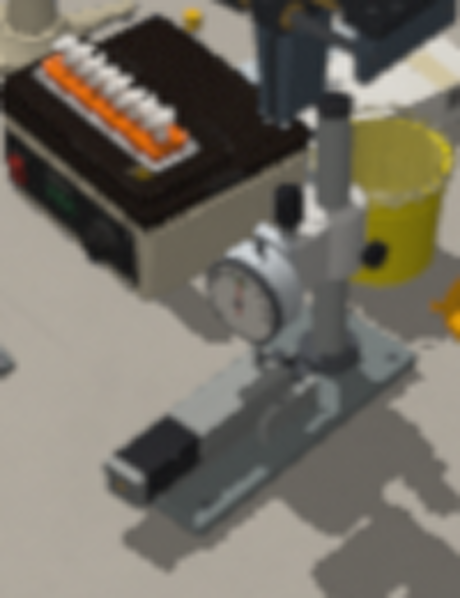

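View pics/f5.png

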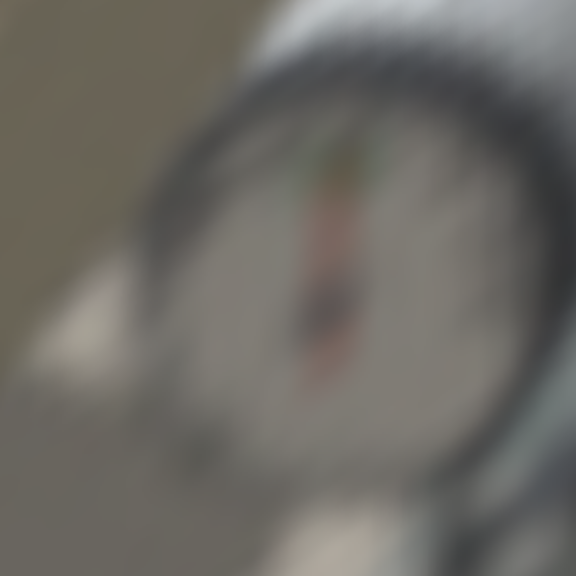

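```bash
python3 -m inch '3 0 0 0 0 0;3.5 0 0 0 0 0;3.6 0 0 0 0 0;0 0 3 0 0 0;0 0 3 0 0 0' 0.65; python3 -m inch '0 0 3 0 0 0;0 0 3 0 0 0;0 0 2 0 0 0;0 0 0 0 0 0';python3 -c "
from h import *
go(np.r_[stand(-.077)[:2],.013],SY)
c=cam('scene');save(c,'s9',(250,170,370,290),5)
c=cam('top');save(c,'t5',(270,190,370,290),5);dial(cam('scene'),.12)"
```

```text
t: 8.85
ee_pos: [0.5557, 0.0005, 0.1508]
ee_rot: [-0.048, 0.999, -0.0, 0.0]
force: [0.9, -0.5, -0.9]
width: 0.0375
t: 9.25
ee_pos: [0.5541, 0.0009, 0.0683]
ee_rot: [-0.048, 0.999, 0.0, -0.003]
force: [0.2, 0.8, 0.9]
width: 0.0594
t 9.25 pos [0.5541 0.0009 0.0683] F [0.23 0.78 0.93] w 0.0594 shift cm [-0.35 -0.09  5.53] turn deg [ 0.07 -0.33 -0.  ]
red none 0
grn none 3
```

View pics/s9.png

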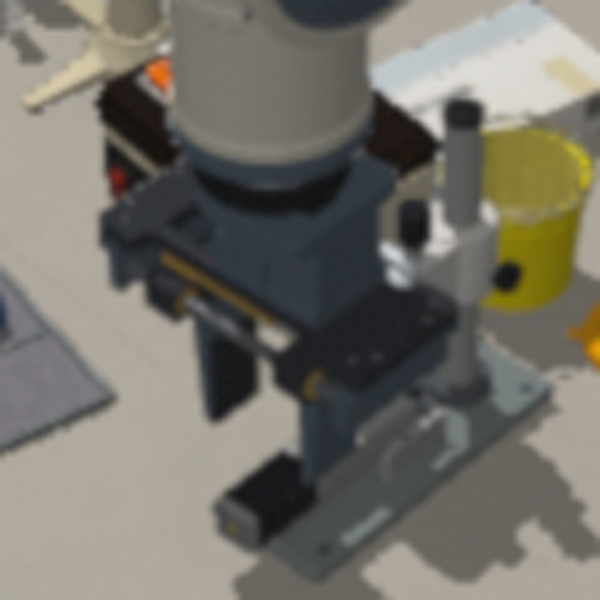

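View pics/t5.png

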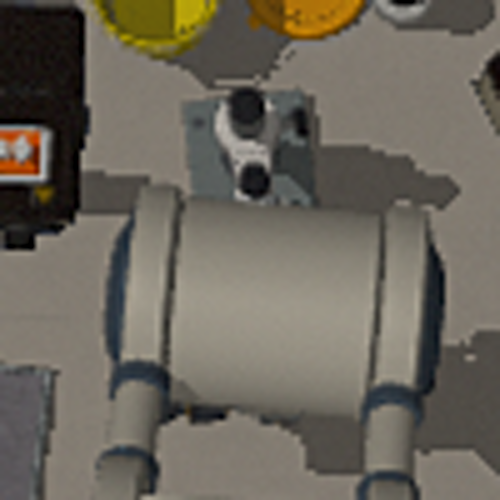

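```bash
python3 -m inch '-0.1 -0.05 2 0 0 0;0 0 1.5 0 0 0;0 0 1 0 0 0;0 0 0 0 0 0'; python3 -c "
from h import *
go(np.r_[stand(-.077)[:2],.013],SY)
c=cam('scene');save(c,'s10',(260,190,360,290),6)"
```

```text
t: 9.8
ee_pos: [0.5574, 0.0002, 0.0261]
ee_rot: [-0.048, 0.999, 0.0, -0.0]
force: [0.4, 0.5, 0.5]
width: 0.059
t 9.80 pos [5.574e-01 2.000e-04 2.610e-02] F [0.42 0.52 0.53] w 0.0590 shift cm [-0.    0.01  1.31] turn deg [ 0.01 -0.04 -0.  ]
```

View pics/s10.png

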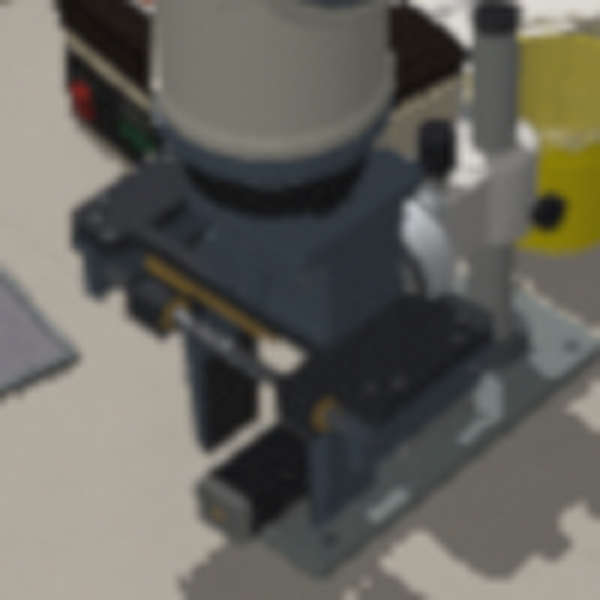

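```bash
python3 -c "
from h import *
c=cam('scene')
for z in(.009,.025,.038): print(z,((proj(c,[stand(-.093,-.043,z),stand(-.061,-.043,z),stand(-.093,.03,z)])-[260,190])*6).round(0).tolist())
P=cloud(c)
for v in(262,266,270,272,274,276): print(v,P[v,315].round(3))"
```

```text
0.009 [[327.0, 577.0], [377.0, 537.0], [207.0, 495.0]]
0.025 [[326.0, 552.0], [376.0, 512.0], [206.0, 470.0]]
0.038 [[326.0, 531.0], [376.0, 491.0], [204.0, 450.0]]
262 [ 0.547 -0.047  0.099]
266 [ 0.55  -0.043  0.08 ]
270 [ 0.546 -0.047  0.071]
272 [ 0.549 -0.043  0.058]
274 [ 0.552 -0.039  0.047]
276 [ 0.551 -0.041  0.041]
```

```bash
python3 -m inch '0 0 0.6 0 0 0;0 0 0.4 0 0 0;0 0 0.2 0 0 0;0 0 0 0 0 0';python3 -m inch '0 0 0 0 0 0;0 0 0 0 0 0;0 0 0 0 0 0;0 0 0 0 0 0;0 0 0 0 0 0' 0.15; python3 -c "
from h import *
c=cam('scene');save(c,'s11',(260,190,360,290),6)
print(bot.get_obs())"
```

```text
t: 10.3
ee_pos: [0.5574, 0.0003, 0.0141]
ee_rot: [-0.048, 0.999, 0.0, -0.0]
force: [0.5, 0.3, 0.0]
width: 0.0592
t: 10.8
ee_pos: [0.5574, 0.0004, 0.0144]
ee_rot: [-0.048, 0.999, 0.0, -0.0]
force: [-0.7, 2.7, 1.8]
width: 0.0258
{'t': 10.85, 'joint_positions': array([-1.06508526e-01,  6.53100677e-01,  1.69399075e+00,  2.44309817e-04,
        7.94711636e-01, -1.77349259e+00]), 'joint_vel': array([ 0.00064615, -0.00029043,  0.00070957, -0.00021265, -0.00159362,
        0.00139027]), 'tau': array([ -1.57715276, -84.23189163, -22.06254065,  -0.61357129,
        -0.37467389,   0.12208551]), 'ee_pos': array([5.57441599e-01, 4.05453871e-04, 1.43690289e-02]), 'ee_rot': array([-4.79898528e-02,  9.98847814e-01,  1.02328490e-04, -9.05252313e-05]), 'force': array([-1.06237833,  3.30625284,  2.4728219 ]), 'moment': array([0.58107825, 0.15898989, 0.17998565]), 'width': 0.02569497023448863}
```

View pics/s11.png

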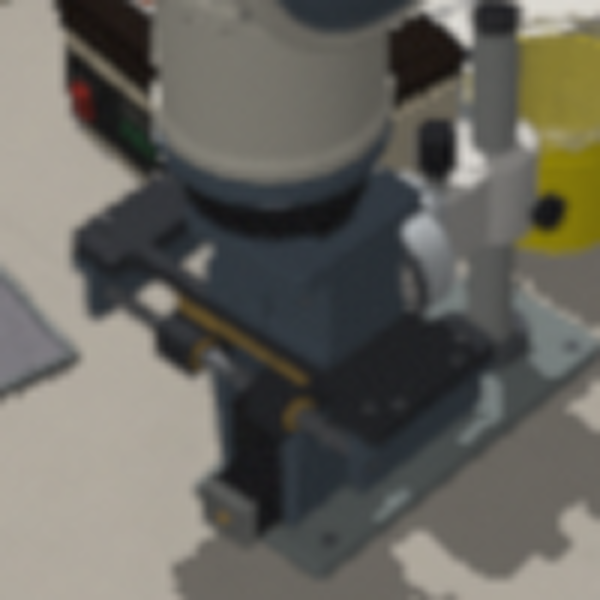

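```bash
python3 -m inch '0 0.05 0 0 0 0;0.3 0 0 0 0 0;0.5 0 0 0 0 0;0 0 0 0 0 0'; python3 -c "
from h import *
o=bot.get_obs();print(instand(o['ee_pos']),o['force'],o['moment'])"
```

```text
t: 11.25
ee_pos: [0.5488, -0.0001, 0.0144]
ee_rot: [-0.048, 0.999, 0.0, -0.0]
force: [-1.8, -1.5, 2.3]
width: 0.0257
[-0.0855663   0.00039387  0.01435172] [-1.75689683 -1.54488004  2.33215035] [-0.14708066  0.04819274 -0.05917538]
```

```bash
python3 -m inch '1 0 0 0 0 0;1 0 0 0 0 0;1.2 0 0 0 0 0;1.2 0 0 0 0 0;0.5 0 -0.2 0 0 0'; python3 -m inch '0 0 -1 0 0 0;0 0 -2 0 0 0;0 0 -2 0 0 0;0 0 0 0 0 0';python3 -c "
from h import *
o=bot.get_obs();print(instand(o['ee_pos']),o['force'],o['moment'])
c=cam('scene');save(c,'s12',(230,170,370,290),5)
TP=np.array([.468,.192]);TY=-.125
go(np.r_[TP-.03*np.array([np.cos(TY),np.sin(TY)]),.1],TY)"
```

```text
t: 11.75
ee_pos: [0.4982, -0.0047, 0.0161]
ee_rot: [-0.048, 0.999, 0.0, -0.001]
force: [-0.1, -0.4, -3.5]
width: 0.0261
t: 12.15
ee_pos: [0.5024, -0.0049, 0.0688]
ee_rot: [-0.048, 0.999, -0.0, 0.002]
force: [-0.5, 0.8, -2.9]
width: 0.0262
[-1.32214149e-01  8.17964767e-05  6.88043795e-02] [-0.45360927  0.75694912 -2.93225402] [-0.01330477  0.09197159 -0.04485783]
t 12.20 pos [ 0.5018 -0.0048  0.0676] F [ 0.84  0.26 -2.92] w 0.0258 shift cm [ 4.4  20.57 -3.27] turn deg [-0.02  0.15 12.66]
```

View pics/s12.png

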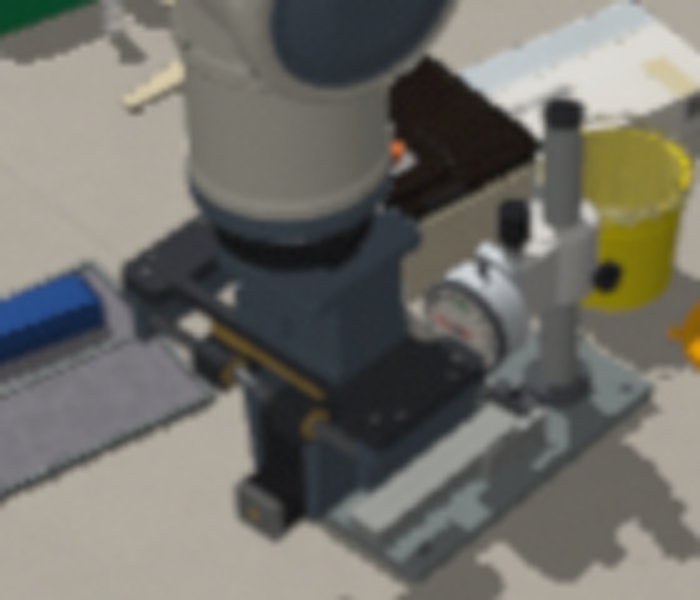

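```bash
python3 -m inch '0.5 1 0 0 0 6.3;0.5 1 0 0 0 6.3'; python3 -c "
from h import *
TP=np.array([.468,.192]);TY=-.125
go(np.r_[TP-.03*np.array([np.cos(TY),np.sin(TY)]),.07],TY)"
```

```text
t: 12.4
ee_pos: [0.4895, 0.0149, 0.0658]
ee_rot: [0.064, 0.998, 0.0, -0.0]
force: [0.4, -0.2, -2.8]
width: 0.0257
t 12.40 pos [0.4895 0.0149 0.0658] F [ 0.38 -0.2  -2.76] w 0.0257 shift cm [ 7.41 17.27 -0.42] turn deg [-0.   -0.05 -0.22]
```

```bash
python3 -m inch '1.4 3.4 0 0 0 0;1.5 3.4 0 0 0 0;1.5 3.4 0 0 0 0;1.5 3.5 0 0 0 0;1.5 3.5 0 0 0 0'; python3 -m inch '0 0 1 0 0 0;0 0 1 0 0 0;0 0 0 0 0 0';python3 -c "
from h import *
TP=np.array([.468,.192]);TY=-.125
go(np.r_[TP-.03*np.array([np.cos(TY),np.sin(TY)]),-.008],TY)
c=cam('scene');save(c,'s13',(170,190,310,310),5)"
```

```text
t: 12.9
ee_pos: [0.4369, 0.1959, 0.0657]
ee_rot: [0.062, 0.998, -0.0, -0.0]
force: [1.2, 0.4, -2.2]
width: 0.0262
t: 13.2
ee_pos: [0.437, 0.1938, 0.0447]
ee_rot: [0.062, 0.998, -0.001, -0.001]
force: [0.4, -1.2, -3.4]
width: 0.0258
t 13.20 pos [0.437  0.1938 0.0447] F [ 0.35 -1.17 -3.44] w 0.0258 shift cm [-0.11  0.21  5.27] turn deg [-0.07 -0.15  0.04]
```

View pics/s13.png

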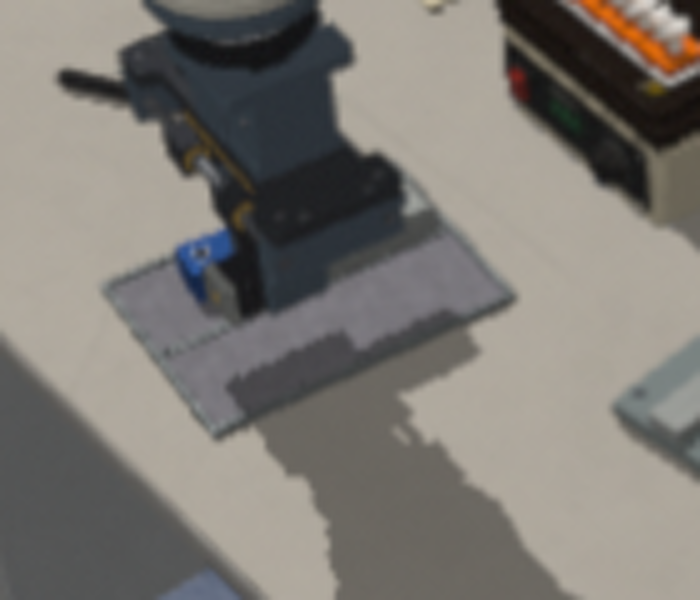

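```bash
python3 -m inch '-0.1 0.1 2 0 0 0;0 0 1.5 0 0 0;0 0 0.8 0 0 0;0 0 0.3 0 0 0; 0 0 0 0 0 0'; python3 -m inch '0 0 0.25 0 0 0;0 0 0 0 0 0'; python3 -m inch '0 0 0.15 0 0 0;0 0 0 0 0 0'
```

```text
t: 13.75
ee_pos: [0.439, 0.1951, 0.0003]
ee_rot: [0.062, 0.998, -0.0, -0.0]
force: [-0.0, 0.7, -2.8]
width: 0.0256
t: 13.95
ee_pos: [0.4392, 0.1955, -0.0019]
ee_rot: [0.062, 0.998, 0.0, 0.0]
force: [0.2, -0.0, -3.4]
width: 0.0258
t: 14.15
ee_pos: [0.439, 0.1956, -0.0036]
ee_rot: [0.062, 0.998, 0.0, 0.0]
force: [-0.3, 0.2, -2.9]
width: 0.0261
```

```bash
python3 -m inch '0 0 0.15 0 0 0;0 0 0 0 0 0'; python3 -m inch '0 0 0.1 0 0 0;0 0 0 0 0 0'; python3 -c "
from h import *
c=cam('scene');save(c,'s14',(170,190,310,310),5)"
```

```text
t: 14.35
ee_pos: [0.4389, 0.1955, -0.0053]
ee_rot: [0.062, 0.998, -0.0, -0.0]
force: [-0.9, 1.0, -2.1]
width: 0.026
t: 14.55
ee_pos: [0.4389, 0.1955, -0.0063]
ee_rot: [0.062, 0.998, -0.0, -0.0]
force: [0.3, -0.8, -4.3]
width: 0.0257
```

View pics/s14.png

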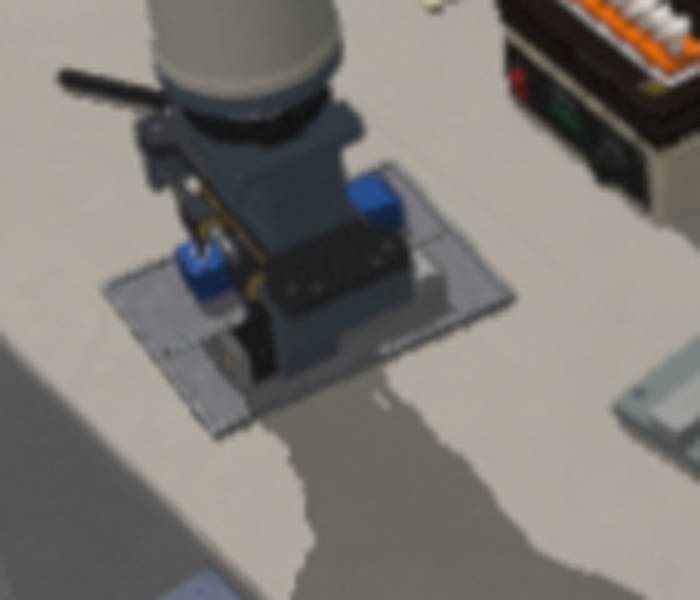

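```bash
python3 -m inch '0 0 0.1 0 0 0;0 0 0 0 0 0'; python3 -m inch '0 0 0.1 0 0 0;0 0 0 0 0 0'; python3 -c "
from h import *
c=cam('scene')
o=bot.get_obs(); R=Ro.from_quat(o['ee_rot'])
# master end nearest robot, expected
p=o['ee_pos'];f=-R.apply([1,0,0]); b=p-f*.0345; print('end',b,((proj(c,[np.r_[b[:2],.003],np.r_[b[:2],.027]])-[170,190])*5))"
```

```text
t: 14.8
ee_pos: [0.439, 0.1955, -0.0067]
ee_rot: [0.062, 0.998, 0.0, 0.0]
force: [-2.8, -0.8, 10.6]
width: 0.0256
t: 15.0
ee_pos: [0.4391, 0.1955, -0.0069]
ee_rot: [0.062, 0.998, 0.0, 0.001]
force: [-7.4, -3.0, 37.1]
width: 0.0257
end [ 0.40486015  0.19979912 -0.00690677] [[234.24896911 371.8651595 ]
 [228.65695619 340.59917626]]
```

```bash
python3 -m inch '0 0 -0.1 0 0 0;0 0 0 0 0 0;0 0 0 0 0 0;0 0 0 0 0 0' 0.45; python3 -m inch '0 0 -1 0 0 0;0 0 -3 0 0 0;0 0 -3 0 0 0;0 0 0 0 0 0'; python3 -c "
from h import *
c=cam('scene');save(c,'s15',(170,190,310,310),5);t=cam('top');save(t,'t6',(220,240,300,330),6.5)"
```

```text
t: 15.45
ee_pos: [0.4395, 0.196, -0.0068]
ee_rot: [0.062, 0.998, 0.0, 0.001]
force: [-1.8, 4.2, 12.2]
width: 0.0409
t: 15.85
ee_pos: [0.4406, 0.196, 0.0661]
ee_rot: [0.062, 0.998, 0.001, 0.002]
force: [-0.2, -1.5, -0.4]
width: 0.0405
```

View pics/s15.png

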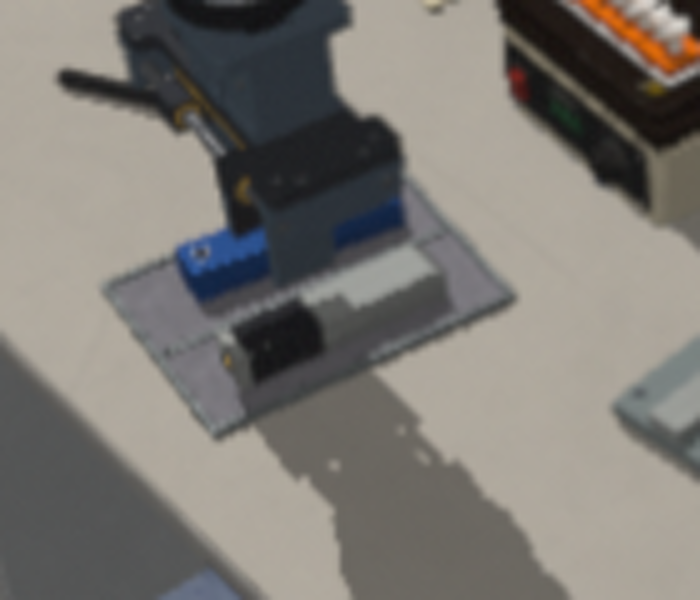

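View pics/t6.png

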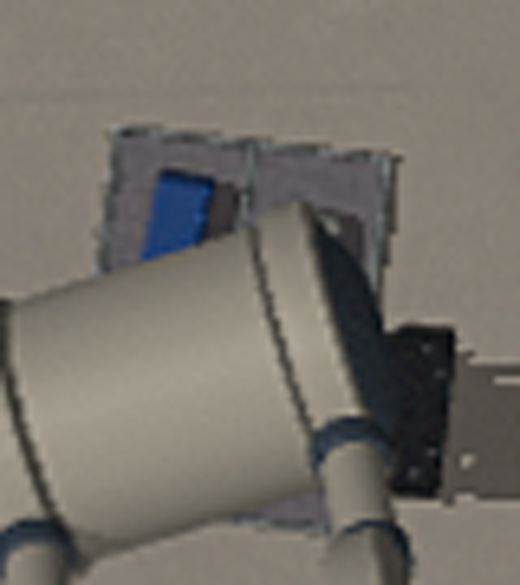

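```bash
python3 -c "
from h import *
s=cam('scene')
go([.4566,.2633,.06],-.197)"; python3 -m inch '0 0 0 0 0 4.1'; python3 -c "
from h import *
go([.4566,.2633,.06],-.197)"
```

```text
t 16.00 pos [0.4388 0.1954 0.0628] F [ 0.49 -0.1  -0.53] w 0.0410 shift cm [-0.93  6.95  0.28] turn deg [0.   0.   4.19]
t: 16.1
ee_pos: [0.4384, 0.1953, 0.0621]
ee_rot: [0.098, 0.995, -0.0, -0.001]
force: [-0.3, -0.3, 0.2]
width: 0.0408
t 16.10 pos [0.4384 0.1953 0.0621] F [-0.27 -0.27  0.2 ] w 0.0408 shift cm [-0.47  7.03  0.21] turn deg [-0.04 -0.07  0.08]
```

```bash
python3 -m inch '-0.2 3.5 0 0 0 0;-0.2 3.5 0 0 0 0;0 0 1 0 0 0; 0 0 0 0 0 0'; python3 -c "
from h import *
go([.4566,.2633,-.001],-.197)
c=cam('scene');save(c,'s16',(170,190,310,310),5)"
```

```text
t: 16.5
ee_pos: [0.4552, 0.2632, 0.0509]
ee_rot: [0.097, 0.995, -0.001, -0.001]
force: [-0.6, -0.2, -0.6]
width: 0.0411
t 16.50 pos [0.4552 0.2632 0.0509] F [-0.6  -0.25 -0.6 ] w 0.0411 shift cm [-0.15  0.05  5.19] turn deg [-0.12 -0.15  0.16]
```

View pics/s16.png

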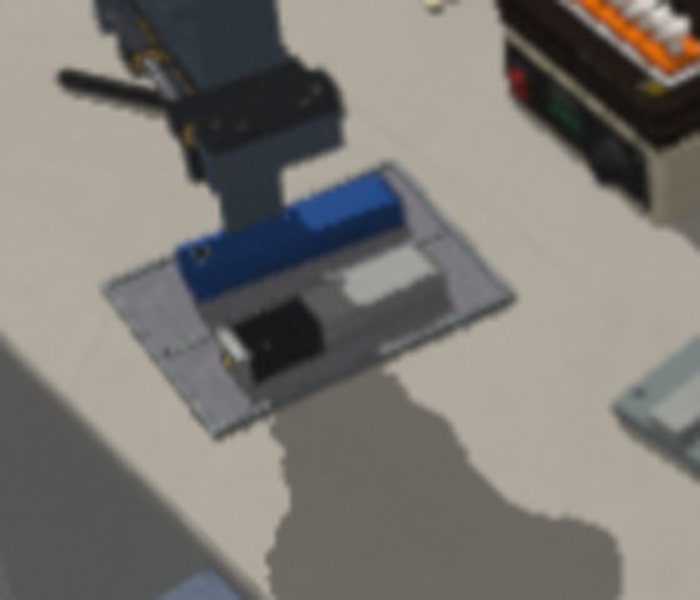

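```bash
python3 -m inch '0 0 1.5 0 0 0;0 0 1.2 0 0 0;0 0 0.6 0 0 0; 0 0 0 0 0 0'; python3 -m inch '0 0 0.8 0 0 0;0 0 0.8 0 0 0;0 0 0 0 0 0'; python3 -c "
from h import *
go([.4566,.2633,-.001],-.197)
c=cam('scene');save(c,'s17',(170,190,310,310),5)"
```

```text
t: 16.95
ee_pos: [0.4558, 0.2627, 0.019]
ee_rot: [0.098, 0.995, -0.001, -0.001]
force: [0.5, -0.3, -0.4]
width: 0.0411
t: 17.25
ee_pos: [0.456, 0.2632, 0.0029]
ee_rot: [0.098, 0.995, -0.0, -0.001]
force: [-1.2, 0.7, -0.9]
width: 0.0413
t 17.25 pos [0.456  0.2632 0.0029] F [-1.24  0.73 -0.91] w 0.0413 shift cm [-0.06  0.03  0.39] turn deg [-0.04 -0.06  0.08]
```

View pics/s17.png

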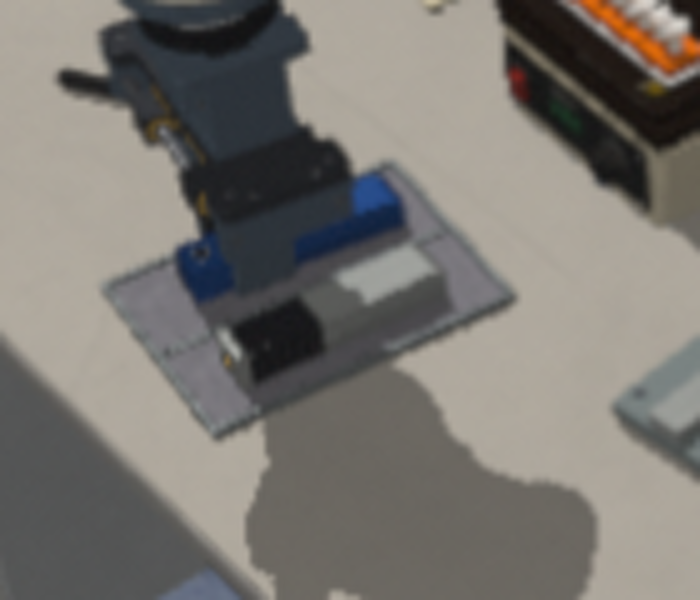

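```bash
python3 -m inch '0 0 0.5 0 0 0;0 0 0 0 0 0'; python3 -m inch '0 0 0 0 0 0;0 0 0 0 0 0;0 0 0 0 0 0;0 0 0 0 0 0' 0.15; python3 -c "
from h import *
o=bot.get_obs();print(o['ee_pos'],o['ee_rot'],o['force'],o['moment'],o['width'])"
```

```text
t: 17.5
ee_pos: [0.4563, 0.2634, -0.0015]
ee_rot: [0.098, 0.995, -0.0, -0.0]
force: [-0.9, -0.3, -0.0]
width: 0.0415
t: 17.9
ee_pos: [0.4566, 0.2635, -0.001]
ee_rot: [0.098, 0.995, 0.0, 0.0]
force: [0.4, 1.2, 1.2]
width: 0.0257
[ 0.45656867  0.26347817 -0.00104952] [9.75843456e-02 9.95227247e-01 7.69667608e-05 1.27573631e-04] [0.3877826  1.21615625 1.22071109] [ 0.08670093 -0.00515775  0.08812175] 0.02565157416711591
```

```bash
python3 -m inch '0 0 -1 0 0 0;0 0 -3 0 0 0;0 0 -3 0 0 -5;0 -1 0 0 0 -6;0 -2 0 0 0 -5.8'; python3 -c "
from h import *
go(np.r_[stand(-.135,.0003)[:2],.07],SY)
c=cam('scene');save(c,'s18',(170,150,370,300),4)"
```

```text
t: 18.4
ee_pos: [0.4559, 0.2341, 0.0705]
ee_rot: [-0.052, 0.999, 0.0, 0.001]
force: [0.4, -0.9, -2.8]
width: 0.0258
t 18.40 pos [0.4559 0.2341 0.0705] F [ 0.38 -0.95 -2.84] w 0.0258 shift cm [ -1.88 -24.23   0.03] turn deg [0.05 0.15 0.42]
```

View pics/s18.png

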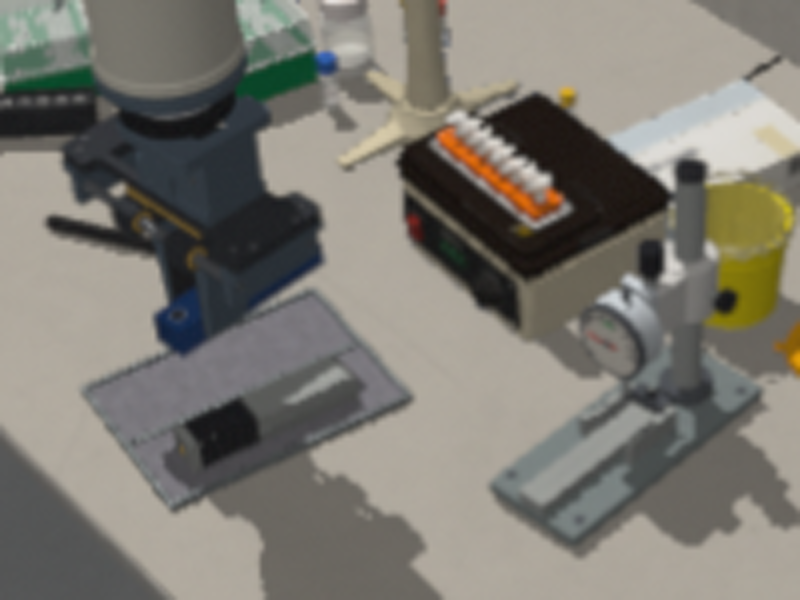

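```bash
python3 -m inch '0 -4 0 0 0 0.4;0 -4 0 0 0 0;0 -4 0 0 0 0;0 -4 0 0 0 0;0 -4 0 0 0 0'; python3 -m inch '-0.5 -2.5 0 0 0 0;-0.5 -1.5 0 0 0 0;-0.3 0 1 0 0 0;0 0 0 0 0 0;0 0 0 0 0 0'; python3 -c "
from h import *
go(np.r_[stand(-.135,.0003)[:2],.02],SY)
c=cam('scene');save(c,'s19',(230,170,370,290),5)
c=cam('top');save(c,'t7',(270,190,370,290),5)"
```

```text
t: 18.95
ee_pos: [0.4736, 0.0328, 0.0694]
ee_rot: [-0.045, 0.999, -0.0, 0.0]
force: [1.0, 0.0, -1.7]
width: 0.0258
t: 19.45
ee_pos: [0.4896, -0.0032, 0.0585]
ee_rot: [-0.046, 0.999, 0.0, -0.001]
force: [-0.0, 0.2, -1.4]
width: 0.0258
t 19.45 pos [ 0.4896 -0.0032  0.0585] F [-0.01  0.2  -1.37] w 0.0258 shift cm [-0.98 -0.26  3.85] turn deg [ 0.03 -0.08 -0.25]
```

View pics/s19.png

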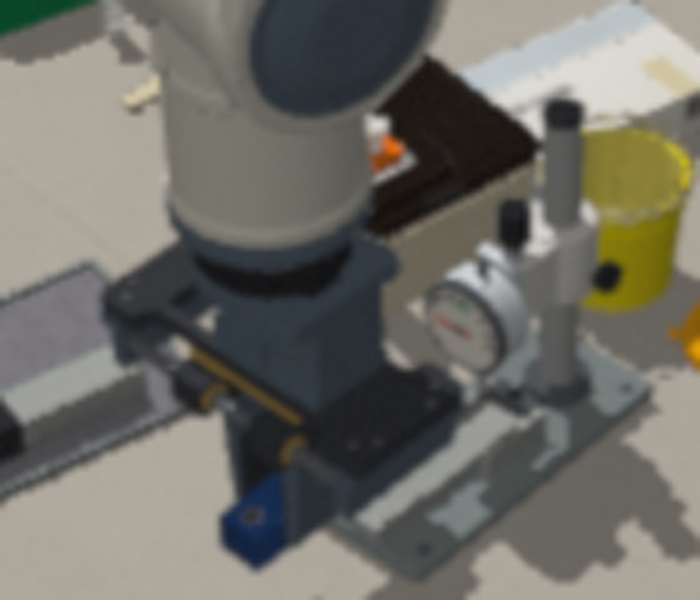

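View pics/t7.png

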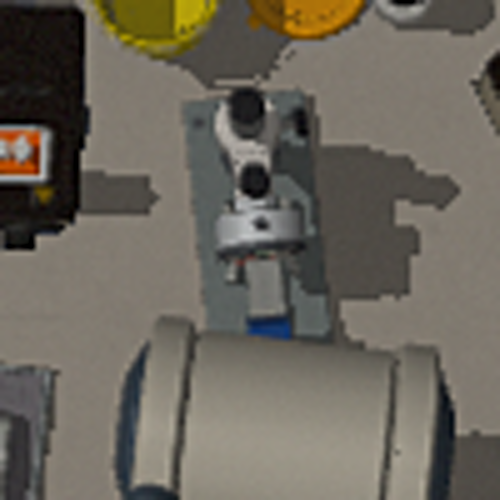

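```bash
python3 -m inch '0 -0.25 1 0 0 -0.2;0 0 1 0 0 0;0 0 1 0 0 0;0 0 0.4 0 0 0;0 0 0 0 0 0'; python3 -m inch '0 0 0 0 0 0'; python3 -c "
from h import *
go(np.r_[stand(-.135,.0003)[:2],.02],SY); o=bot.get_obs(); print(instand(o['ee_pos']),o['ee_rot'])"
```

```text
t: 20.05
ee_pos: [0.4899, -0.0068, 0.0239]
ee_rot: [-0.047, 0.999, 0.0, -0.001]
force: [0.4, -0.0, -1.7]
width: 0.0257
t: 20.15
ee_pos: [0.4905, -0.0069, 0.0247]
ee_rot: [-0.047, 0.999, 0.0, -0.0]
force: [0.7, -0.4, -2.0]
width: 0.0255
t 20.15 pos [ 0.4905 -0.0069  0.0247] F [ 0.66 -0.35 -1.98] w 0.0255 shift cm [-0.93  0.11  0.47] turn deg [ 0.   -0.02 -0.11]
[-0.14425804 -0.0007334   0.0247391 ] [-4.70377394e-02  9.98893103e-01  3.19509477e-05 -1.40572756e-04]
```

```bash
python3 -m inch '-0.5 0.1 0 0 0 -0.1;-0.4 0 0.2 0 0 0;0 0 0.1 0 0 0;0 0 0 0 0 0'; python3 -m inch '0 0 0.1 0 0 0;0 0 0 0 0 0'; python3 -c "
from h import *
o=bot.get_obs(); print(instand(o['ee_pos']),o['ee_rot'],o['force'],o['moment'])
c=cam('scene');save(c,'s20',(250,190,350,290),6)"
```

```text
t: 20.55
ee_pos: [0.4994, -0.005, 0.0217]
ee_rot: [-0.048, 0.999, -0.0, -0.0]
force: [0.2, -0.4, -0.9]
width: 0.0259
t: 20.75
ee_pos: [0.4992, -0.005, 0.0207]
ee_rot: [-0.048, 0.999, 0.0, -0.0]
force: [-0.4, 0.6, -1.6]
width: 0.0259
[-0.13540456  0.00027263  0.02073983] [-4.79007810e-02  9.98852090e-01  1.98888252e-05 -1.29470624e-04] [-0.36150658  0.60809612 -1.62099542] [-0.00589423  0.03669996 -0.02954436]
```

View pics/s20.png

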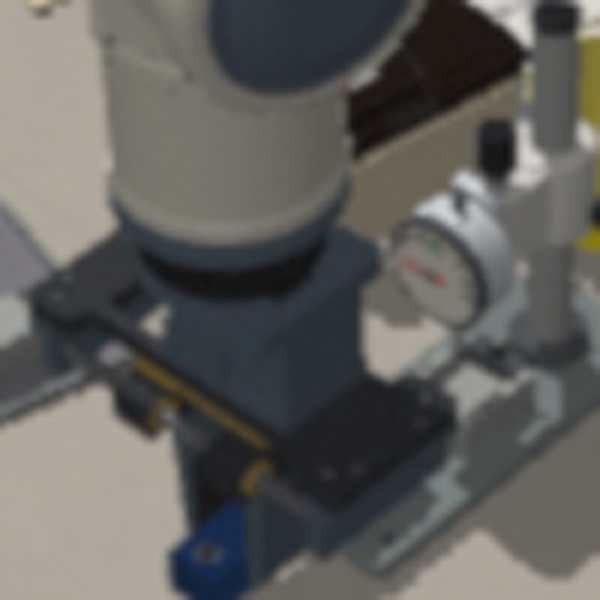

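```bash
python3 -m inch '-0.5 0 0.05 0 0 0;-0.7 0 0 0 0 0;-0.6 0 0 0 0 0;0 0 0 0 0 0';python3 -m inch '-0.4 0 0 0 0 0;-0.4 0 0 0 0 0;0 0 0 0 0 0'; python3 -c "
from h import *
o=bot.get_obs(); print(instand(o['ee_pos']),o['ee_rot'],o['force'],o['moment'])"
```

```text
t: 21.2
ee_pos: [0.5187, -0.0033, 0.0204]
ee_rot: [-0.048, 0.999, -0.0, 0.001]
force: [-0.6, -0.7, -1.3]
width: 0.026
t: 21.5
ee_pos: [0.5259, -0.0025, 0.0203]
ee_rot: [-0.048, 0.999, -0.0, 0.0]
force: [-0.0, 0.9, -2.2]
width: 0.0255
[-0.10858363  0.00021113  0.02034795] [-4.79765982e-02  9.98848419e-01 -4.14636782e-05  2.81922888e-04] [-0.04073825  0.90991208 -2.2112742 ] [-0.0319351   0.05045124  0.01095351]
```

```bash
cat > chk.py <<'E'
import sys
from h import *
o=bot.get_obs(); p=instand(o['ee_pos']); R=Ro.from_euler('z',SY); f=R.inv().apply(o['force'])
print('ramp end x %.2f mm y %.2f z %.2f'%((p[0]+.095)*1e3,p[1]*1e3,p[2]*1e3),'F stand',f.round(1),'M',o['moment'].round(2),'t %.2f'%o['t'])
sys.exit(1 if f[0]<-float(sys.argv[1]) else 0)
E
q='>/dev/null'
python3 -m inch '-0.3 0 0 0 0 0;-0.3 0 0 0 0 0;0 0 0 0 0 0'>/dev/null && python3 chk.py 4 && python3 -m inch '-0.2 0 0 0 0 0;-0.2 0 0 0 0 0;0 0 0 0 0 0' >/dev/null&& python3 chk.py 5&& python3 -m inch '-0.2 0 0 0 0 0;-0.2 0 0 0 0 0;0 0 0 0 0 0' >/dev/null&& python3 chk.py 5
```

```text
ramp end x -7.73 mm y 0.21 z 20.36 F stand [-0.4 -0.2 -1.9] M [-0.01  0.03  0.01] t 21.80
ramp end x -3.91 mm y 0.23 z 20.34 F stand [-0.6  0.2 -1.9] M [ 0.03  0.07 -0.03] t 22.10
ramp end x 0.14 mm y 0.23 z 20.34 F stand [ 0.3  0.3 -0.7] M [ 0.07  0.07 -0.02] t 22.40
```

```bash
python3 -m inch '-0.2 0 0 0 0 0;-0.2 0 0 0 0 0;0 0 0 0 0 0'>/dev/null && python3 chk.py 6 && python3 -m inch '-0.2 0 0 0 0 0;-0.2 0 0 0 0 0;0 0 0 0 0 0' >/dev/null&& python3 chk.py 6&& python3 -m inch '-0.2 0 0 0 0 0;-0.2 0 0 0 0 0;0 0 0 0 0 0' >/dev/null&& python3 chk.py 6; python3 -c "
from h import *
c=cam('scene');save(c,'s21',(270,170,370,290),5);dial(c,.12)"
```

```text
ramp end x 3.80 mm y 0.31 z 20.21 F stand [-0.5 -0.4 -3.1] M [0.11 0.21 0.01] t 22.70
ramp end x 7.28 mm y 0.39 z 20.16 F stand [-3.8  0.2 -2.5] M [0.03 0.74 0.04] t 23.00
ramp end x 12.28 mm y 0.26 z 20.32 F stand [ 0.1  0.5 -3.7] M [0.11 0.27 0.02] t 23.30
red none 5
grn none 2
```

View pics/s21.png

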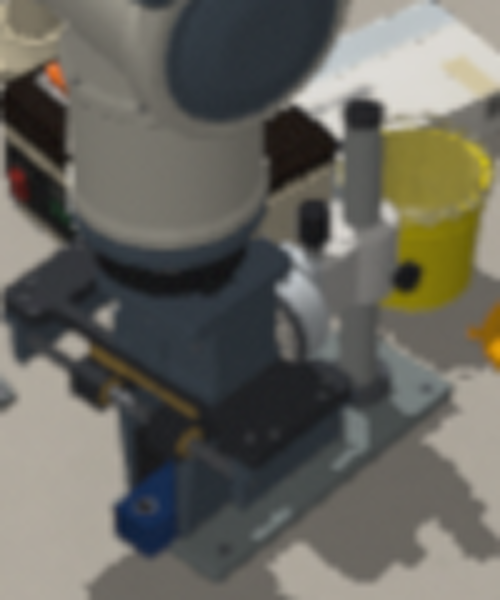

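```bash
python3 -m inch '-0.1 0 0.03 0 0 0;-0.1 0 0 0 0 0;0 0 0 0 0 0'>/dev/null && python3 chk.py 3.5 && python3 -m inch '-0.04 0 0 0 0 0;0 0 0 0 0 0' >/dev/null&& python3 chk.py 3&& python3 -m inch '-0.04 0 0 0 0 0;0 0 0 0 0 0' >/dev/null&& python3 chk.py 3&& python3 -m inch '-0.04 0 0 0 0 0;0 0 0 0 0 0' >/dev/null&& python3 chk.py 3&& python3 -m inch '-0.04 0 0 0 0 0;0 0 0 0 0 0' >/dev/null&& python3 chk.py 3
```

```text
ramp end x 13.83 mm y 0.27 z 20.04 F stand [-2.7 -0.  -1.4] M [-0.03  0.58  0.04] t 23.65
ramp end x 14.20 mm y 0.28 z 20.01 F stand [-2.9  1.3 -1.6] M [0.01 0.54 0.07] t 23.85
ramp end x 14.60 mm y 0.25 z 20.03 F stand [-2.3  0.1 -1.7] M [-0.01  0.58  0.  ] t 24.05
ramp end x 15.06 mm y 0.28 z 20.01 F stand [-2.5 -0.4 -1.5] M [ 0.04  0.57 -0.02] t 24.25
ramp end x 15.44 mm y 0.29 z 20.02 F stand [-2.4  0.5 -2.1] M [-0.02  0.58 -0.01] t 24.45
```

```bash
python3 -m inch '-0.03 0 0 0 0 0;0 0 0 0 0 0' >/dev/null&& python3 chk.py 4.2&& python3 -m inch '-0.03 0 0 0 0 0;0 0 0 0 0 0' >/dev/null&& python3 chk.py 4.2&& python3 -m inch '-0.03 0 0 0 0 0;0 0 0 0 0 0' >/dev/null&& python3 chk.py 4.2&& python3 -m inch '-0.03 0 0 0 0 0;0 0 0 0 0 0' >/dev/null&& python3 chk.py 4.2&&python3 -m inch '-0.03 0 0 0 0 0;0 0 0 0 0 0' >/dev/null&& python3 chk.py 4.2&& python3 -m inch '-0.03 0 0 0 0 0;0 0 0 0 0 0' >/dev/null&& python3 chk.py 4.2&& python3 -m inch '-0.03 0 0 0 0 0;0 0 0 0 0 0' >/dev/null&& python3 chk.py 4.2&& python3 -m inch '-0.03 0 0 0 0 0;0 0 0 0 0 0' >/dev/null&& python3 chk.py 4.2
```

```text
ramp end x 15.75 mm y 0.24 z 20.02 F stand [-3.2  0.  -0.7] M [-0.01  0.6   0.02] t 24.65
ramp end x 16.06 mm y 0.25 z 20.03 F stand [-2.3 -0.9 -2.5] M [-0.02  0.56  0.  ] t 24.85
ramp end x 16.28 mm y 0.26 z 20.00 F stand [-1.9 -0.3 -0.9] M [0.01 0.58 0.05] t 25.05
ramp end x 16.61 mm y 0.27 z 20.03 F stand [-3.  -0.2 -1.5] M [-0.01  0.61  0.05] t 25.25
ramp end x 16.98 mm y 0.26 z 20.02 F stand [-2.5  0.2 -2.1] M [0.07 0.63 0.05] t 25.45
ramp end x 17.27 mm y 0.27 z 20.02 F stand [-3.   0.6 -2.1] M [-0.03  0.59 -0.01] t 25.65
ramp end x 17.52 mm y 0.27 z 20.01 F stand [-2.7  0.6 -0.9] M [-0.01  0.57  0.02] t 25.85
ramp end x 17.83 mm y 0.25 z 20.03 F stand [-3.  -0.1 -1.8] M [-0.03  0.56  0.05] t 26.05
```

```bash
python3 -m inch '-0.03 0 0 0 0 0;0 0 0 0 0 0' >/dev/null&& python3 chk.py 4.2&& python3 -m inch '-0.03 0 0 0 0 0;0 0 0 0 0 0' >/dev/null&& python3 chk.py 4.2&& python3 -m inch '-0.03 0 0 0 0 0;0 0 0 0 0 0' >/dev/null&& python3 chk.py 4.2&& python3 -m inch '-0.03 0 0 0 0 0;0 0 0 0 0 0' >/dev/null&& python3 chk.py 4.2&&python3 -m inch '-0.03 0 0 0 0 0;0 0 0 0 0 0' >/dev/null&& python3 chk.py 4.2&& python3 -m inch '-0.03 0 0 0 0 0;0 0 0 0 0 0' >/dev/null&& python3 chk.py 4.2&& python3 -m inch '-0.03 0 0 0 0 0;0 0 0 0 0 0' >/dev/null&& python3 chk.py 4.2&& python3 -m inch '-0.03 0 0 0 0 0;0 0 0 0 0 0' >/dev/null&& python3 chk.py 4.2&&python3 -m inch '-0.03 0 0 0 0 0;0 0 0 0 0 0' >/dev/null&& python3 chk.py 4.2&& python3 -m inch '-0.03 0 0 0 0 0;0 0 0 0 0 0' >/dev/null&& python3 chk.py 4.2&& python3 -m inch '-0.03 0 0 0 0 0;0 0 0 0 0 0' >/dev/null&& python3 chk.py 4.2&& python3 -m inch '-0.03 0 0 0 0 0;0 0 0 0 0 0' >/dev/null&& python3 chk.py 4.2
```

```text
ramp end x 18.10 mm y 0.27 z 20.01 F stand [-1.9  0.5 -2.4] M [-0.08  0.58  0.01] t 26.25
ramp end x 18.42 mm y 0.28 z 20.02 F stand [-2.6  0.6 -1.8] M [ 0.    0.56 -0.01] t 26.45
ramp end x 18.78 mm y 0.26 z 20.03 F stand [-2.6  0.6 -2.3] M [-0.04  0.56  0.  ] t 26.65
ramp end x 19.05 mm y 0.27 z 20.02 F stand [-2.2 -0.  -1.3] M [-0.03  0.54 -0.02] t 26.85
ramp end x 19.36 mm y 0.26 z 20.04 F stand [-2.7  0.7 -1.5] M [-0.03  0.55  0.02] t 27.05
ramp end x 19.67 mm y 0.25 z 20.05 F stand [-2.5  0.4 -1.9] M [-0.04  0.55  0.02] t 27.25
ramp end x 19.95 mm y 0.26 z 20.02 F stand [-2.3  1.  -1.4] M [-0.02  0.54 -0.02] t 27.45
ramp end x 20.24 mm y 0.26 z 20.04 F stand [-2.7  0.8 -0.7] M [ 0.03  0.5  -0.02] t 27.65
ramp end x 20.57 mm y 0.28 z 20.04 F stand [-3.7  0.4 -1.2] M [0.09 0.57 0.02] t 27.85
ramp end x 20.84 mm y 0.27 z 20.04 F stand [-2.5  0.4 -1.7] M [-0.01  0.57 -0.02] t 28.05
ramp end x 21.11 mm y 0.26 z 20.01 F stand [-2.3 -0.6 -1.8] M [-0.    0.55  0.05] t 28.25
ramp end x 21.41 mm y 0.27 z 20.03 F stand [-3.4 -0.2 -1.8] M [0.02 0.61 0.04] t 28.45
```

```bash
python3 -m inch '-0.03 0 0 0 0 0;0 0 0 0 0 0' >/dev/null&& python3 chk.py 4.2&& python3 -m inch '-0.03 0 0 0 0 0;0 0 0 0 0 0' >/dev/null&& python3 chk.py 4.2&& python3 -m inch '-0.03 0 0 0 0 0;0 0 0 0 0 0' >/dev/null&& python3 chk.py 4.2&& python3 -m inch '-0.03 0 0 0 0 0;0 0 0 0 0 0' >/dev/null&& python3 chk.py 4.2&&python3 -m inch '-0.03 0 0 0 0 0;0 0 0 0 0 0' >/dev/null&& python3 chk.py 4.2&& python3 -m inch '-0.03 0 0 0 0 0;0 0 0 0 0 0' >/dev/null&& python3 chk.py 4.2&& python3 -m inch '-0.03 0 0 0 0 0;0 0 0 0 0 0' >/dev/null&& python3 chk.py 4.2&& python3 -m inch '-0.03 0 0 0 0 0;0 0 0 0 0 0' >/dev/null&& python3 chk.py 4.2&&python3 -m inch '-0.03 0 0 0 0 0;0 0 0 0 0 0' >/dev/null&& python3 chk.py 4.2&& python3 -m inch '-0.03 0 0 0 0 0;0 0 0 0 0 0' >/dev/null&& python3 chk.py 4.2&& python3 -m inch '-0.03 0 0 0 0 0;0 0 0 0 0 0' >/dev/null&& python3 chk.py 4.2&& python3 -m inch '-0.03 0 0 0 0 0;0 0 0 0 0 0' >/dev/null&& python3 chk.py 4.2
```

```text
ramp end x 21.70 mm y 0.28 z 20.02 F stand [-2.5  0.7 -1.7] M [0.04 0.6  0.07] t 28.65
ramp end x 21.79 mm y 0.28 z 20.00 F stand [-4.5 -0.1 -1.3] M [-0.09  0.78 -0.03] t 28.85
```

```bash
python3 -m inch '0 0 0 0 0 0' >/dev/null; python3 chk.py 20;python3 -m inch '-0.02 0 0 0 0 0;0 0 0 0 0 0' >/dev/null; python3 chk.py 20
```

```text
ramp end x 21.78 mm y 0.29 z 19.97 F stand [-4.7 -0.5 -0.2] M [-0.05  0.84 -0.01] t 28.95
ramp end x 21.82 mm y 0.31 z 19.98 F stand [-5.5 -0.1  0.2] M [-0.15  1.06 -0.02] t 29.15
```

```bash
python3 -m inch '0 0 0 0 0 0' >/dev/null; python3 chk.py 20;python3 -m inch '-0.02 0 0 0 0 0;0 0 0 0 0 0' >/dev/null; python3 chk.py 20;python3 -m inch '0 0 0 0 0 0;0 0 0 0 0 0' >/dev/null; python3 chk.py 20
```

```text
ramp end x 21.82 mm y 0.30 z 20.00 F stand [-5.9  0.1 -0.4] M [-0.13  1.    0.01] t 29.25
ramp end x 21.82 mm y 0.29 z 19.98 F stand [-7.5 -1.4  1.9] M [-0.16  1.15 -0.04] t 29.45
ramp end x 21.80 mm y 0.28 z 19.98 F stand [-6.9 -0.8  1.9] M [-0.23  1.11 -0.05] t 29.65
```

```bash
python3 -m inch '-0.02 0 0 0 0 0;0 0 0 0 0 0;0 0 0 0 0 0;0 0 0 0 0 0;0 0 0 0 0 0' >/dev/null; python3 chk.py 20; python3 -c "
from h import *
c=cam('scene');dial(c,.12,'f6');c=cam('top');save(c,'t8',(290,190,350,270),7)"
```

```text
ramp end x 21.83 mm y 0.33 z 19.98 F stand [-7.3 -0.2  0.8] M [-0.2   1.32 -0.01] t 30.15
red none 2
grn none 1
```

View pics/t8.png

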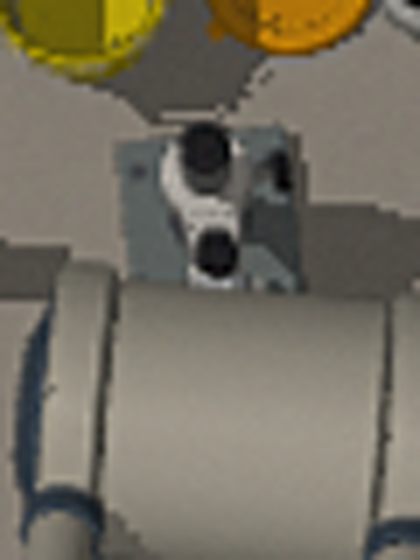

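```bash
python3 -m inch '0 0 0 0 0 0;0 0 0 0 0 0;0 0 0 0 0 0;0 0 0 0 0 0' 0.5; python3 -m inch '0.5 0 0 0 0 0;1 0 -1 0 0 0;1 0 -2 0 0 0;1 0 -3 0 0 0;3 0 -3 0 0 0'; python3 -m inch '4 0 0 0 0 0;4 0 0 0 0 0;0 0 0 0 0 0';python3 -c "
from h import *
c=cam('scene');dial(c,.12,'f7');save(c,'s22',(260,170,370,290),5)"
```

```text
t: 30.65
ee_pos: [0.5623, 0.001, 0.0201]
ee_rot: [-0.048, 0.999, -0.0, 0.0]
force: [0.5, 1.0, -0.1]
width: 0.0457
t: 31.15
ee_pos: [0.4976, -0.0053, 0.1114]
ee_rot: [-0.048, 0.999, -0.0, 0.001]
force: [0.8, -0.4, 0.2]
width: 0.0455
t: 31.45
ee_pos: [0.411, -0.0124, 0.1104]
ee_rot: [-0.048, 0.999, 0.0, -0.002]
force: [1.2, -0.3, 0.4]
width: 0.0449
red 1358 centre right,up mm 5.4 121.4 axis cw-from-up 0.02 len [ 3.1 14.3]
grn none 3
```

View pics/s22.png

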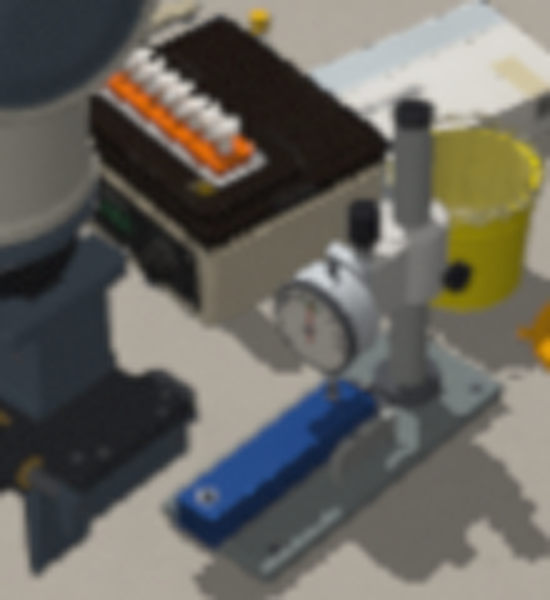

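View pics/f7.png

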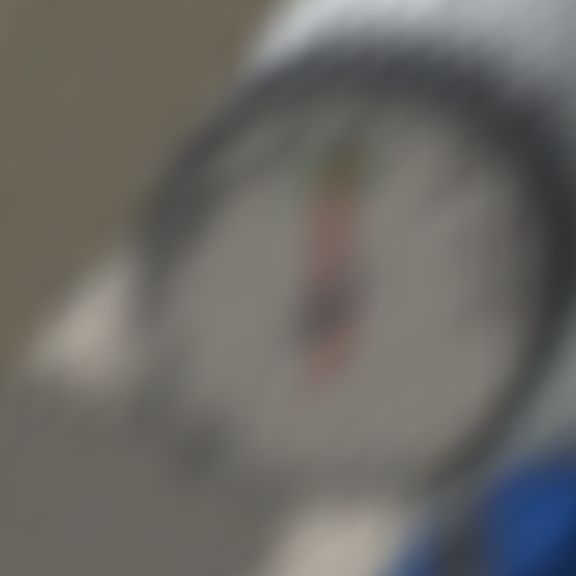

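```bash
python3 -c "
from h import *
t=cv2.imread('pics/top0.png'); c=cam('top'); save(c,'t9',(290,190,350,270),7)
for px in ((430,217),(400,213),(460,205)): print(instand(onz(c,z2p([px],220,190,4.2),.14)[0]),instand(onz(c,z2p([px],220,190,4.2),.16)[0]))
s=cam('scene'); P=cloud(s)
import numpy as np
Q=P[215:245,300:335].reshape(-1,3); q=np.array([instand(p) for p in Q]); m=(abs(q[:,1])<.03)&(q[:,2]>.09)&(q[:,2]<.16)&(q[:,0]<.01); print(np.percentile(q[m],[2,10,25,50],axis=0))
h=cv2.cvtColor(c['color'],cv2.COLOR_RGB2HSV); m=(h[...,0]>100)&(h[...,0]<125)&(h[...,1]>140); v,u=np.nonzero(m[225:290,300:350]); p=onz(c,np.c_[u+300,v+225],.048); q=np.array([instand(x) for x in p]); print(q.min(0),q.max(0)); r=cv2.minAreaRect(q[:,:2].astype(np.float32)*1000);print(r)
"
```

```text
[-0.01995148  0.00104778  0.14      ] [-0.0220924   0.00117409  0.16      ]
[-0.0146967   0.02210281  0.14      ] [-0.0169012   0.02197435  0.16      ]
[-0.01373973 -0.02128723  0.14      ] [-0.01595582 -0.02089065  0.16      ]
[[-0.01844452 -0.02670116  0.09349603]
 [-0.01690987 -0.02407101  0.09880184]
 [-0.01557307 -0.01755286  0.10872175]
 [-0.01304616 -0.00617179  0.12152108]]
[-0.10780687 -0.01364568  0.048     ] [0.03220771 0.01159531 0.048     ]
((-37.790184020996094, -1.1043453216552734), (139.95281982421875, 25.22242546081543), 0.3665120601654053)
```

View pics/t9.png

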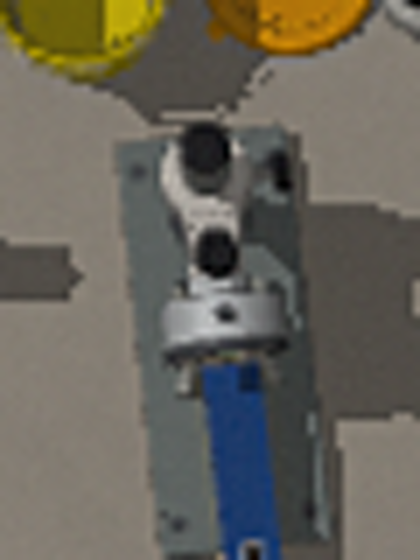

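```bash
python3 -m inch '0 0 -2 0 0 0;0 0 0 0 0 0;0 0 0 0 0 0'; python3 -c "
from h import *
c=cam('top'); save(c,'t10'); save(c,'t11',(226,254,286,328),8)"
```

```text
t: 31.9
ee_pos: [0.4185, -0.0129, 0.1302]
ee_rot: [-0.048, 0.999, -0.0, 0.001]
force: [0.5, -0.9, -0.6]
width: 0.0454
```

View pics/t10.png

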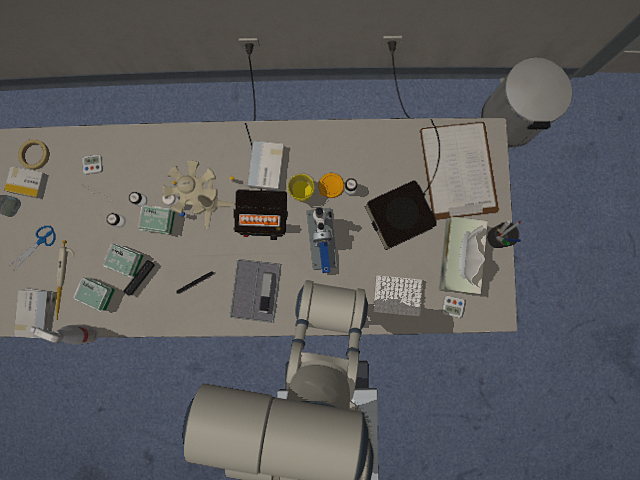

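View pics/t11.png

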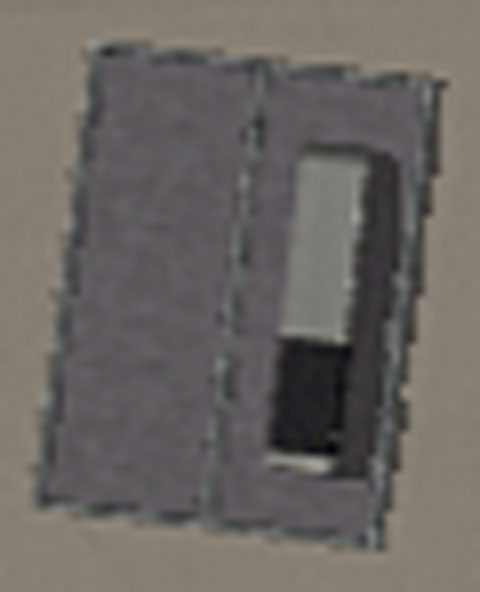

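The master lies flat in the middle of the right-hand lane, between (265,470) and (365,150) in the crop. The spacer is in the channel, and the bystanders are where they were at the start. I'm handing in.

```bash
python3 -c "
from h import *
print(bot.job_done())"
```

```text
the job is handed in; nothing more can be done
None
```

I zeroed the comparator on the master, moved the master to the empty lane, pressed the spacer home against the back stop, and handed the job in at about 32 s. `job_done()` reports no verdict.

**Last checks**
- **Zeroing:** the needle read about +0.02 rad after I let go of the knob. It read the same with the spacer in place and my hand away.
- **Master:** the top view shows it flat and near the middle of the empty lane, and the jaws are clear of it.
- **Spacer:** I felt the stop with the ramp end at x ≈ 21.8 mm. I then pressed with about 7 N total, of which 4 to 5 N reached the stop after sliding friction. The plain end seen at −108 mm agrees with that, and the bar is within about 0.4° of parallel.
- **Bystanders:** they look unmoved in the top view. I compared this by eye and did not measure it.

**What disagreed**
- **Tool height:** the reported TCP height was about 27 mm too low compared with both the cameras and the contacts. With the tool down, the fingertips stood about 10–12 mm above the reported TCP instead of 17 mm below it. I worked from contacts and pictures instead.
- **Master touchdown:** setting it down in the tray briefly pressed to about 37 N at the wrist before I let go.
- **Needle while pressing:** the gripper hid the dial during the press itself, so I could only read the needle before and after it.

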